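# Fetch the sample basket out of the deep bath with the hook rod

## Robot

A 6-joint arm with a two-finger parallel gripper is mounted at the origin on the work surface. World frame = base frame: x ahead of the robot, y to its left, z up, the work surface at z = 0. Lengths are in m, angles in rad, forces in N, time in s.
With the tool pointing down it reaches from about 0.325 to 0.9 m from the base axis. Payload 6.1 kg.
Tool frame: the origin (TCP) lies midway between the tips of the shut fingers; the grasp point (between the pads) lies 19 mm behind it; z points along the fingers, y is the direction in which the jaws open and shut (so a half turn about z gives the same grasp; the last joint's range is limited). The gripper opens to 87 mm and grips with 3 to 60 N. Pads are 19 mm wide; open, the fingers measure 117 mm over their backs; the gripper's body (75 mm by 190 mm) begins 51 mm behind the grasp point.
Start: joints at [1.089, 0.22, 1.526, -0, 1.395, -0.126], TCP at [0.218, 0.586, 0.223] pointing down, gripper open.
Joint ranges: [-2.98, 2.98], [-0.91, 2.08], [0.09, 2.57], [-1.24, 4.39], [0.2, 2.65], [-2.68, 2.68]. Speed limits (rad/s): [2.57, 2.57, 3.01, 3.14, 3.14, 3.14].

## Interface

Orientations are given as a 3x3 rotation matrix whose columns are the frame's x, y, z axes.
In Python, from workcell import get_state, camera, close_job gives the robot as it stands.
- The arm moves only by the tool play_rows, never from a script. Its argument "deltas" is a list of rows, each a list of 6 numbers: the shift along the world's x, y, z in m, then the turn, a rotation vector about the world's x, y, z in rad. In form: [[dx, dy, dz, ax, ay, az], ...]. A call has exactly 8 rows; each row is the pose to reach, as a shift and turn from the pose measured when the call began; what a row does not reach only later rows make up. A row lasts 1/10 s, in which the tool goes at most 50 mm and 8.59 degrees, less where a joint would pass 70% of its speed; a pose out of reach is approached as far as the arm can. A call with a gripper value outside its range is refused whole. "claw" is the finger opening in m, from 0 to 0.087, set as the call begins (left out, the last holds). The fingers move at their own pace and stop on an object; "grip_force" is the grip in N (left out, the last holds). Time passes only in rows, so rows that repeat a pose let the fingers close, or fill a call up. It gives the time, the measured TCP pose, the force and the opening at its end, in the units of the state.
- get_state(): the state, without advancing time (a new reading comes with each control period).
- camera(name): name is "scene" or "top" or "wrist"; returns a dict with "pixels" (480x640x3 uint8, red, green, blue), "fx", "fy", "cx", "cy" (pixels), "world_to_cam" (4x4, takes a point from world to camera coordinates). Camera axes: x right, y down, z forward; pixel columns grow to the right and rows downward; lengths in m; the calibration is good to about 2 mm. A picture is of the moment at which its call begins. There is no depth.
- close_job(): hands the job in, once; it reports no verdict.
The state is a dict: "time_s": time; "joints": joint angles; "joint_velocities": joint speeds; "joint_torque": joint torques, N m; "ee_pos": TCP position; "tool_rot": TCP orientation; "ft_force": force on the tool from outside, world axes, zero at the start; "wrist_torque": the same for the moment, N m; "grip_width": opening from 0.0 (shut) to 1.0 (fully open).
Only numpy, scipy, OpenCV 4.12 (cv2) and the standard library are available. Lean on these libraries where they do the work, as an engineer would, in place of code of your own. Each camera call takes 0.05 s, during which the arm holds its last target.

## Task

Turn the blue knob clockwise to run the bath's clear cover fully open, then take the red-handled hook rod from its fork stand and use it to lift the orange sample basket by its carry bar out of the deep bath cell. Set the basket down gently, upright and well inside the white drain tray, unhook, and hang the rod back in its fork. Never touch the basket with the gripper, do not tip it, and leave the jar, beaker and dish where they stand.

Things in the scene. Friction and masses are not known exactly. Their poses are not given: they have to be found in the camera images.
- bath: Fixed white bath unit, 88 (x) by 152 (y) by 140 mm high. Origin: centre of its underside on the bench; own x points to its back (away from the robot), own y along its length, z up. Its -y end is a deep open-topped steel cell (see cell_mouth), its +y end a closed pump housing, 139 mm high.
- cell_mouth (a point): Centre of the cell's mouth at its rim, bath's own (0, -36, 140) mm, axes as the bath's. Inside 82 (x) by 74 (y) mm, walls 3, floor 6 mm thick. V-notched ledges, 10 mm long, on the two y walls carry the ends of the basket's bar at bath x = +11 mm, bar centre 67 mm above the bench; lifted straight up, bar and basket come free and pass the ledges.
- cover (a joint): Clear plastic cover with blue end strips (86 x 80 x 6 mm, underside 141 mm above the bench), sliding along the bath's +y. In m: 0 = shut over the cell (all but a 4 mm gap), 0.080 = fully open, parked over the pump housing. Driven by the knob, 0.055 m per rad. Friction about 1 N; stays where it is left.
- knob (a joint): Feed knob on the moving cover, in rad: 0 = shut, 1.4545 = cover fully open; it grows clockwise seen from above. The knob rides on the cover, so its axis shifts along the bath's +y by 55 mm per rad as it turns. Friction under 0.1 N m.
- knob_grip (a point): Grip point on the knob's axis, 28 mm above the cover's top (175 mm above the bench). The knob is a blue bar, 44 long by 14 wide, standing 39 mm above the cover's top, on a black disc 46 mm across and 6 mm thick. Own x runs along the bar and turns with it; at 0 it is parallel to the bath's x.
- basket: Orange open sample basket, 40 x 40 mm, 22 mm high, loose, 60 to 130 g with its fixed amber vials (their tops 16 mm above its underside). Origin: centre of its underside. Two thin steel legs at own y = +-18.5 mm rise to a carry bar along own y. Hung in the bath its underside is 12 mm above the bench and its axes match the bath's.
- basket_bar (a point): Centre of the basket's steel carry bar: 6 mm thick, 68 mm long along own y, 55 mm above the basket's underside and 33 mm above its rim. The hook takes it between the legs, which leave 32 mm free.
- rod_grip (a point): Centre of the hook rod's red handle, a square block 18 x 18 mm, 50 mm high (own z up along the rod). Under it is a dark square collar 34 x 34 x 5 mm whose top is 25 mm and underside 30 mm below this point. Own x is the way the hook points. The rod weighs 100 to 200 g.
- rod: The loose hook rod; origin on its axis at the underside of the collar, 30 mm below the handle's centre; axes as rod_grip. A steel shaft 8 mm in diameter runs down from the collar to a hook, a blade 16 mm wide; the hook reaches 27 mm to own +x of the shaft's axis and its lowest point is 120 mm below this origin.
- rod_valley (a point): Where the bar's centre lies when it rests in the hook's V: own x +13 mm, 141.5 mm below the handle's centre. The shaft's front blade face lies 11 mm to own -x of this point; the upturned tip spans 9.5 to 13.5 mm to own +x and its top is 10.5 mm above it. The hook's lowest part is 8 mm below this point.
- fork: Fixed fork stand, 150 mm high: base 110 x 90 x 8 mm, a post (front face at own x = +41 mm), two level prongs 12 wide, 10 thick, ending at own x = -25. Origin: on the bench under the hung rod's axis. The slot is 14 mm wide, along own x, open to own -x. The rod's collar lies on the prongs (tops 150 mm up), hook towards own +x; lift it a few mm and carry it out along own -x.
- tray: Fixed white drain tray, 140 x 140 mm, walls 4 mm thick and 16 mm high. Origin: centre of its underside on the bench.
- tray_floor (a point): Centre of the tray's inner floor (where the basket stands), about 4 mm above the bench.
- jar: Bystander: amber jar with a black lid, 60 mm across, 85 mm high. Origin: centre of its underside.
- beaker: Bystander: clear beaker, 68 mm across, 90 mm high. Origin: centre of its underside.
- dish: Bystander: white dish, 80 mm across, 28 mm high. Origin: centre of its underside.
Mind the look-alikes: they are no part of the job. Of the things like the rod, leave any that is purple; of the rest the smaller one is meant.

How it is judged:
On the way, in this order (a step that is already met when the one before it is completed fails the run):
1. the cover is fully open (at least 72 of its 80 mm) (value of joint cover above 0.072 m), for 0.1 s.
2. the rod has been taken out of the fork (horizontal distance between rod and fork above 0.06 m), for 0.1 s.
3. the basket hangs on the rod's hook, lifted clear of the cell (height (world z) of basket_bar above 0.185 m and contact force between rod and basket above 0.15 N and distance between rod_valley and basket_bar below 0.02 m), for 0.1 s.
4. the basket stands upright in the tray, off the hook (x of basket in the frame of tray between -0.042 and 0.042 m and y of basket in the frame of tray between -0.042 and 0.042 m and z of basket in the frame of tray between 0.001 and 0.009 m and angle between basket's own z axis and vertical below 0.12 rad and contact force between rod and basket below 0.05 N), for 0.2 s.
At the end, for the whole second after the job is handed in: The basket stands at rest and upright (within 0.12 rad) on the tray's floor, its centre within 42 mm of the tray's centre along both tray axes; the rod hangs at rest in the fork by its collar, within 20 mm of its place and within 0.12 rad of upright; the cover is open by at least 72 mm (all of step 4 and horizontal distance between rod and fork below 0.02 m and z of rod in the frame of fork between 0.146 and 0.156 m and angle between rod's own z axis and vertical below 0.12 rad and value of joint cover above 0.072 m and linear speed of basket below 0.02 m/s and linear speed of rod below 0.03 m/s); the robot touches nothing.
It fails at once if the gripper or arm touched the basket (contact force between any of the fingers, the arm and basket above 0.5 N).
It fails at once if the basket was tipped by more than 0.8 rad (angle between basket's own z axis and vertical above 0.8 rad).
It fails at once if the basket was dropped or banged down on the tray (over 15 N) (contact force between basket and tray above 15 N).
It fails at once if the jar, beaker or dish was moved by more than 30 mm (distance of any of jar, beaker, dish from where it was at the start of the episode above 0.03 m).
It also fails if it takes over 72 s, if anything falls off the work surface, if the arm or the gripper's body presses on something with over 40 N, if the wrist force passes 120 N, or if a joint passes its speed limit or range.

## Working session

There is one attempt and no reset: what is moved stays moved. The work goes in short steps, Python scripts to look and compute and a tool call to move; the robot and the scene stay as the last step left them, time stands still between calls to the robot, and variables do not carry over. Pictures are saved under pics/ and viewed, and the job is handed in when it is done.

Besides the shell and the picture viewer there is one more tool, called after "Emit:" as name(argument=value, ...), one argument or row to a line, values as JSON. play_rows: Moves the arm, as the interface text tells. Its arguments: {"type":"object","properties":{"deltas":{"type":"array","items":{"type":"array","items":{"type":"number"}}},"claw":{"type":"number"},"grip_force":{"type":"number"}},"required":["deltas"]}

```bash
mkdir -p pics; ls; python3 - <<'E'
from workcell import get_state,camera
import cv2,numpy as np
s=get_state();print(s)
for n in ("scene","top","wrist"):
    c=camera(n);cv2.imwrite(f"pics/{n}0.png",c["pixels"][:,:,::-1]);np.savez(f"pics/{n}0.npz",**c)
    print(n,c["fx"],c["fy"],c["cx"],c["cy"],np.round(c["world_to_cam"],4).tolist())
E
```

```text
pics
{'time_s': 0.0, 'joints': array([ 1.08891935e+00,  2.21242409e-01,  1.52760782e+00, -2.73133715e-05,
        1.39469112e+00, -1.26120841e-01]), 'joint_velocities': array([-2.95094524e-05,  5.13131247e-04,  1.68883979e-03,  6.73056418e-04,
        1.33973056e-03,  8.53934510e-05]), 'joint_torque': array([-2.06673154e-03, -4.94590688e+01, -3.87393343e+01,  6.97307009e-02,
        5.69798565e-02, -1.25098472e-04]), 'ee_pos': array([0.21742218, 0.58530225, 0.22142891]), 'tool_rot': array([[-9.37384976e-01,  3.48293889e-01, -8.79282224e-04],
       [ 3.48294931e-01,  9.37383388e-01, -1.73925578e-03],
       [ 2.18452392e-04, -1.93660178e-03, -9.99998101e-01]]), 'ft_force': array([ 0.29732687,  0.06905552, -0.58029138]), 'wrist_torque': array([-0.02929609,  0.02516257, -0.00481625]), 'grip_width': 1.001946323775136}
scene 438.61666252112326 438.61666252112326 316.3662384321615 241.95075017862177 [[0.4685, 0.8833, -0.0162, -0.286], [0.6945, -0.3796, -0.6112, -0.2213], [-0.546, 0.2751, -0.7913, 1.3219], [0.0, 0.0, 0.0, 1.0]]
top 544.733793853292 544.733793853292 318.1673743880531 238.91465904046282 [[-0.0253, -0.9995, 0.0174, 0.0558], [-0.9975, 0.0241, -0.0667, 0.4915], [0.0663, -0.0191, -0.9976, 1.162], [0.0, 0.0, 0.0, 1.0]]
wrist 392.6775334724951 392.6775334724951 323.4219258016209 243.41737706126065 [[0.3475, 0.9377, -0.0019, -0.6231], [0.906, -0.3352, 0.2585, -0.0309], [0.2418, -0.0915, -0.966, 0.3913], [0.0, 0.0, 0.0, 1.0]]
```

View pics/scene0.png

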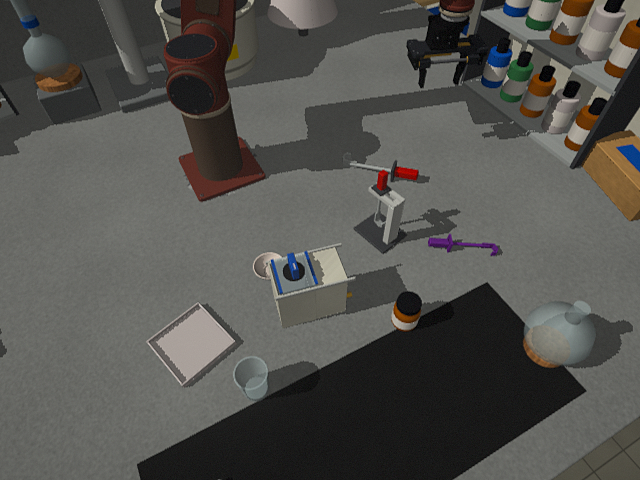

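View pics/top0.png

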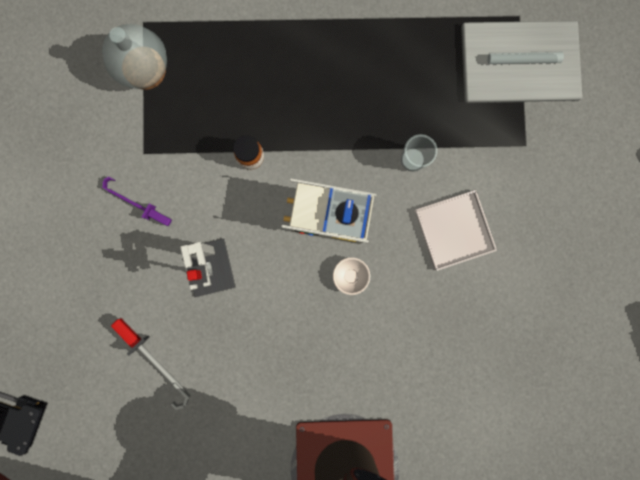

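View pics/wrist0.png

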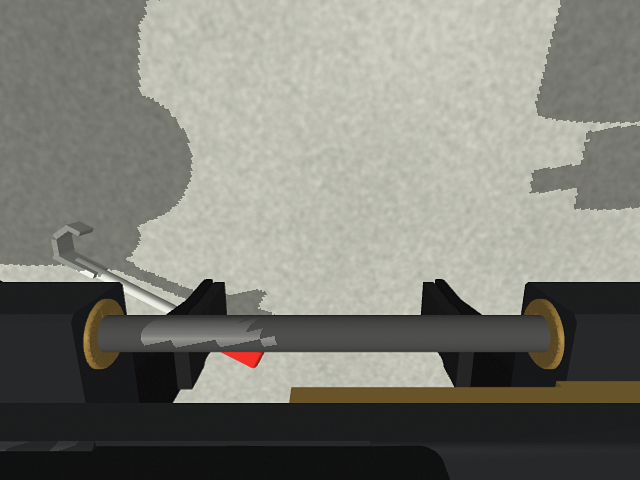

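```bash
cat > h.py <<'E'
import numpy as np,cv2
from workcell import get_state,camera
def snap(n,name):
    c=camera(n);cv2.imwrite(f"pics/{name}.png",c["pixels"][:,:,::-1]);np.savez(f"pics/{name}.npz",**c);return c
def load(name): return dict(np.load(f"pics/{name}.npz"))
def ray(c,u,v):
    M=c["world_to_cam"];R=M[:3,:3];t=M[:3,3]
    d=R.T@np.array([(u-c["cx"])/c["fx"],(v-c["cy"])/c["fy"],1.]);return -R.T@t,d/np.linalg.norm(d)
def onz(c,u,v,z):
    o,d=ray(c,u,v);return o+d*(z-o[2])/d[2]
def tri(obs):
    A=np.zeros((3,3));b=np.zeros(3);L=[]
    for c,u,v in obs:
        o,d=ray(c,u,v);P=np.eye(3)-np.outer(d,d);A+=P;b+=P@o;L.append((o,P))
    x=np.linalg.solve(A,b);return x,[np.linalg.norm(P@(x-o)) for o,P in L]
def proj(c,p):
    q=c["world_to_cam"]@np.append(p,1);return c["fx"]*q[0]/q[2]+c["cx"],c["fy"]*q[1]/q[2]+c["cy"]
def crop(name,x,y,w,h,k,out):
    im=cv2.imread(f"pics/{name}.png")[y:y+h,x:x+w];cv2.imwrite(f"pics/{out}.png",cv2.resize(im,None,fx=k,fy=k,interpolation=cv2.INTER_CUBIC))
E
python3 - <<'E'
from h import *
crop("top0",270,165,130,90,6,"t_bath");crop("top0",160,225,100,80,7,"t_fork");crop("top0",400,180,110,100,6,"t_tray")
crop("scene0",250,230,120,110,5,"s_bath");crop("scene0",340,150,90,110,5,"s_fork")
a=[cv2.imread(f"pics/{n}.png") for n in ("s_bath","s_fork")]
H=max(i.shape[0] for i in a);W=sum(i.shape[1] for i in a)
E
```

```text
(no output)
```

View pics/t_bath.png

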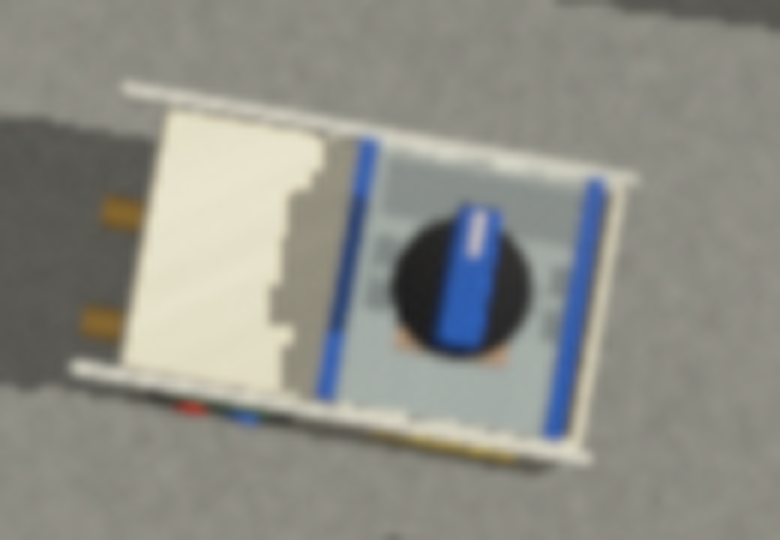

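View pics/t_fork.png

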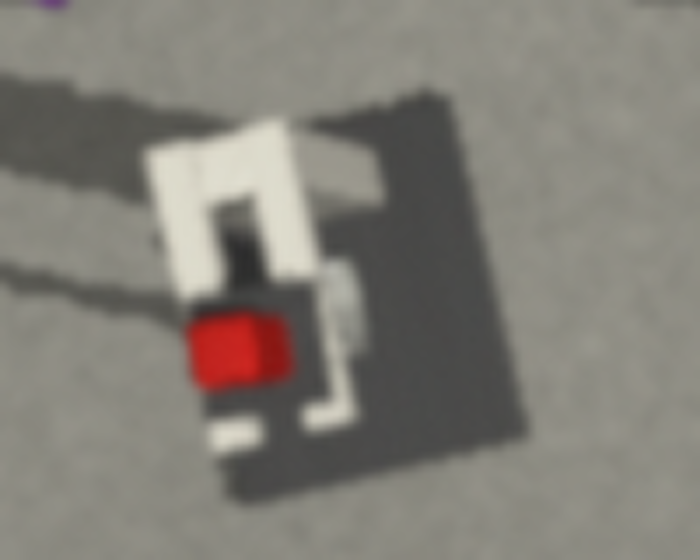

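View pics/t_tray.png

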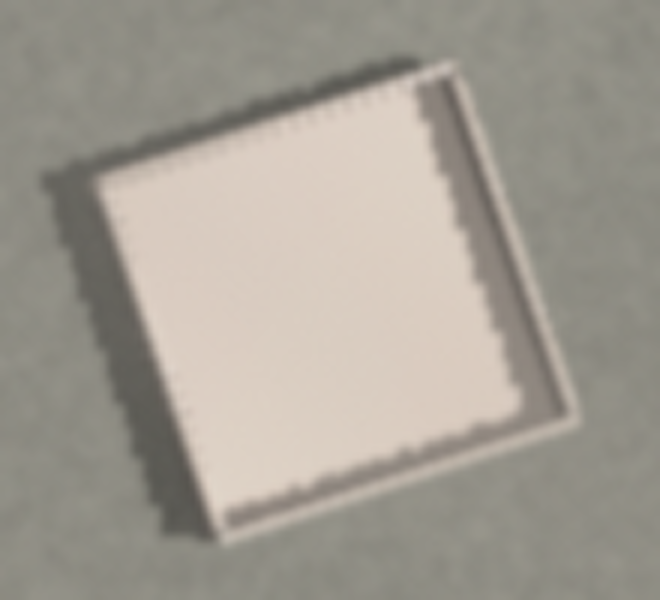

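View pics/s_bath.png

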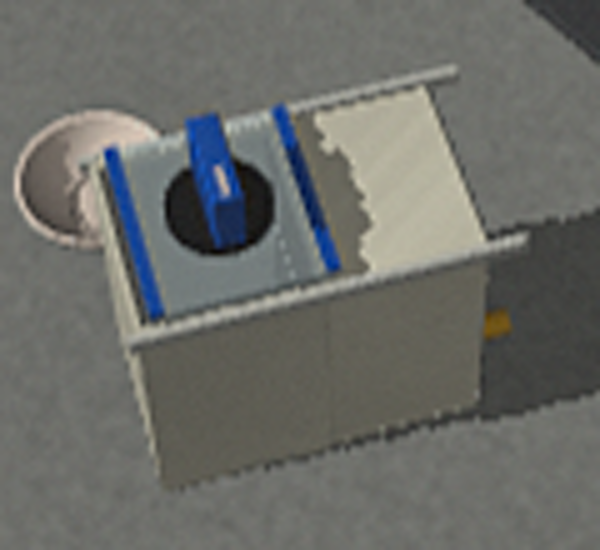

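View pics/s_fork.png

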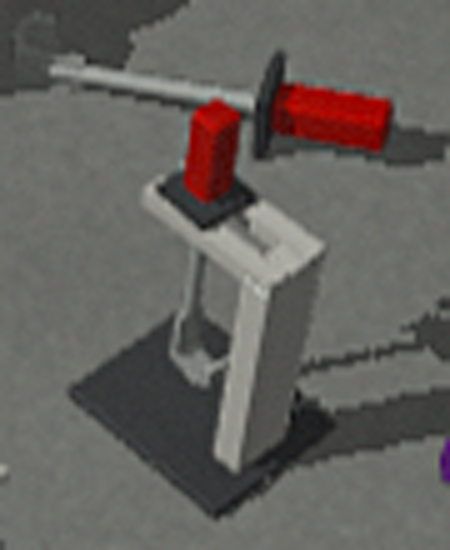

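```bash
python3 - <<'E'
from h import *
t=load("top0");s=load("scene0");np.set_printoptions(precision=4,suppress=True)
T=lambda x,y,ox,oy,k:(t,ox+(x+.5)/k-.5,oy+(y+.5)/k-.5)
S=lambda x,y,ox,oy,k:(s,ox+(x+.5)/k-.5,oy+(y+.5)/k-.5)
tb=lambda x,y:T(x,y,270,165,6); sb=lambda x,y:S(x,y,250,230,5)
tf=lambda x,y:T(x,y,160,225,7); sf=lambda x,y:S(x,y,340,150,5)
tt=lambda x,y:T(x,y,400,180,6)
print("cams",ray(t,0,0)[0],ray(s,0,0)[0])
print("knobtop",tri([tb(469,276),sb(216,158)]))
for n,a,b in [("rail--",(590,460),(92,165)),("rail-x+y",(75,370),(455,72)),("rail+x-y",(635,178),(140,343)),("rail++",(125,88),(522,241))]:
  print(n,tri([tb(*a),sb(*b)]),onz(*tb(*a),.14))
print("disc",onz(*tb(462,286),.153),onz(*sb(220,205),.153))
for a,b in [((370,140),(336,268)),((327,398),(280,108)),((597,180),(155,315)),((557,437),(113,152))]:
  print("strip",tri([tb(*a),sb(*b)]))
print("handle top",tri([tf(223,353),sf(216,112)]))
for a in [(188,290),(262,272),(150,150),(283,122),(210,440),(350,418)]: print("fork z.15",onz(*tf(*a),.150))
print("post corners",tri([tf(150,150),sf(325,243)]),tri([tf(283,122),sf(265,290)]))
for a in [(440,92),(527,435),(240,500)]: print("base",onz(*tf(*a),.008))
for a in [(455,65),(578,422),(222,545),(97,180)]: print("tray z16",onz(*tt(*a),.016))
E
```

```text
cams [0.4147 0.0661 1.191 ] [ 1.0095 -0.195   0.9061]
knobtop (array([ 0.5329, -0.0092,  0.186 ]), [np.float64(0.00012985648704303345), np.float64(0.00012985648704301193)])
rail-- (array([ 0.4787, -0.0477,  0.1392]), [np.float64(0.0027307731838807745), np.float64(0.0027307731838807385)]) [ 0.4777 -0.0502  0.14  ]
rail-x+y (array([0.5109, 0.1154, 0.1394]), [np.float64(0.00019684524147025088), np.float64(0.00019684524147017436)]) [0.5108 0.1152 0.14  ]
rail+x-y (array([ 0.5695, -0.0659,  0.141 ]), [np.float64(0.0017675187924070298), np.float64(0.0017675187924070476)]) [ 0.569  -0.0677  0.14  ]
rail++ (array([0.6017, 0.0964, 0.1404]), [np.float64(0.0008164723162862232), np.float64(0.0008164723162862923)]) [0.6022 0.0971 0.14  ]
disc [ 0.5336 -0.0095  0.153 ] [ 0.5333 -0.0096  0.153 ]
strip (array([0.5818, 0.0187, 0.1504]), [np.float64(0.00019282383699057308), np.float64(0.00019282383699057757)])
strip (array([0.4991, 0.0351, 0.1508]), [np.float64(0.0005663986408316024), np.float64(0.0005663986408315619)])
strip (array([ 0.5669, -0.0546,  0.1502]), [np.float64(0.000561100460856684), np.f
[... 210 characters left out ...]
711471897e-05), np.float64(5.879587114716853e-05)])
fork z.15 [0.4383 0.298  0.15  ]
fork z.15 [0.4427 0.2779 0.15  ]
fork z.15 [0.4766 0.3079 0.15  ]
fork z.15 [0.4834 0.2718 0.15  ]
fork z.15 [0.3976 0.2924 0.15  ]
fork z.15 [0.4025 0.2546 0.15  ]
post corners (array([0.4764, 0.3068, 0.1557]), [np.float64(0.00015142886811363805), np.float64(0.00015142886811368402)]) (array([0.483 , 0.2712, 0.1487]), [np.float64(0.0009828570140495642), np.float64(0.0009828570140496668)])
base [0.5009 0.2512 0.008 ]
base [0.3943 0.2259 0.008 ]
base [0.3766 0.3143 0.008 ]
tray z16 [ 0.5907 -0.3027  0.016 ]
tray z16 [ 0.4595 -0.3417  0.016 ]
tray z16 [ 0.4183 -0.2106  0.016 ]
tray z16 [ 0.5516 -0.1703  0.016 ]
```

Emit:
play_rows(
  deltas=[
    [0.01,-0.02,0.04,0,0,0],
    [0.03,-0.06,0.06,0,0,0],
    [0.055,-0.1,0.08,0,0,0.03],
    [0.08,-0.145,0.08,0,0,0.06],
    [0.1,-0.19,0.08,0,0,0.09],
    [0.125,-0.235,0.08,0,0,0.12],
    [0.15,-0.28,0.08,0,0,0.15],
    [0.175,-0.325,0.08,0,0,0.158],
  ],
  claw=0.05,
  grip_force=20,
)

```text
time_s: 0.95
ee_pos: [0.3898, 0.2641, 0.3016]
tool_rot: [[-0.981, 0.195, -0.0], [0.195, 0.981, -0.001], [-0.0, -0.001, -1.0]]
ft_force: [1.4, 0.8, -0.2]
grip_width: 0.577
```

```bash
python3 - <<'E'
from h import *
c=snap("wrist","w1");print(ray(c,0,0)[0], proj(c,[.4207,.2767,.206]))
E
```

```text
[0.31912211 0.27759952 0.46491282] (np.float64(350.8337973855255), np.float64(285.3017231288711))
```

View pics/w1.png

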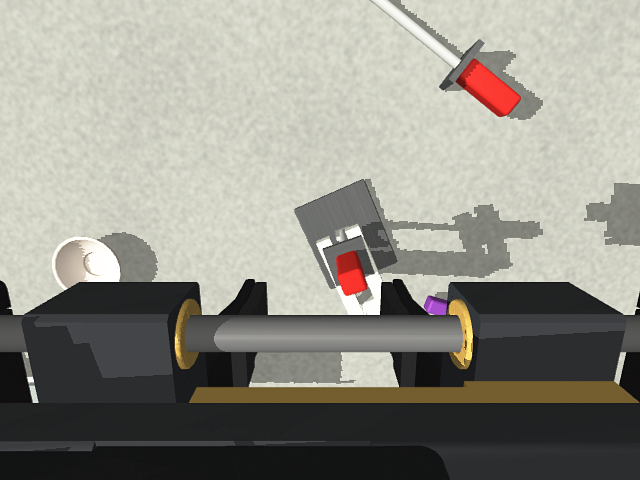

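Emit:
play_rows(
  deltas=[
    [0.022,-0.04,0,0,0,0],
    [0.044,-0.08,0,0,0,0],
    [0.065,-0.12,-0.01,0,0,0],
    [0.087,-0.165,-0.02,0,0,0],
    [0.11,-0.21,-0.04,0,0,0],
    [0.13,-0.25,-0.06,0,0,0],
    [0.143,-0.274,-0.08,0,0,0],
    [0.143,-0.274,-0.09,0,0,0],
  ],
)

```text
time_s: 1.8
ee_pos: [0.5365, -0.0193, 0.2088]
tool_rot: [[-0.979, 0.205, -0.001], [0.205, 0.979, -0.007], [-0.0, -0.007, -1.0]]
ft_force: [-0.9, 0.6, -0.7]
grip_width: 0.576
```

Emit:
play_rows(
  deltas=[
    [-0.003,0.009,-0.01,0,0,0],
    [-0.003,0.01,-0.02,0,0,0],
    [-0.003,0.01,-0.03,0,0,0],
    [-0.003,0.01,-0.04,0,0,0],
    [-0.003,0.01,-0.046,0,0,0],
    [-0.003,0.01,-0.049,0,0,0],
    [-0.003,0.01,-0.049,0,0,0],
    [-0.003,0.01,-0.049,0,0,0],
  ],
)

```text
time_s: 2.6
ee_pos: [0.5338, -0.0093, 0.1602]
tool_rot: [[-0.979, 0.205, -0.001], [0.205, 0.979, -0.007], [-0.001, -0.007, -1.0]]
ft_force: [0.4, 0.0, -0.5]
grip_width: 0.58
```

Emit:
play_rows(
  deltas=[
    [0,0,0,0,0,0],
    [0,0,0,0,0,0],
    [0,0,0,0,0,0],
    [0,0,0,0,0,0],
    [0,0,0,0,0,0],
    [0,0,0,0,0,0],
    [0,0,0,0,0,0],
    [0,0,0,0,0,0],
  ],
  claw=0.0,
  grip_force=12,
)

```text
time_s: 3.4
ee_pos: [0.5338, -0.009, 0.1602]
tool_rot: [[-0.979, 0.205, -0.0], [0.205, 0.979, -0.006], [-0.001, -0.006, -1.0]]
ft_force: [0.7, 1.4, 0.6]
grip_width: 0.159
```

Emit:
play_rows(
  deltas=[
    [0.001,0.0049,0,0,0,-0.09],
    [0.0019,0.0097,0,0,0,-0.18],
    [0.0029,0.0146,0,0,0,-0.27],
    [0.0039,0.0194,0,0,0,-0.36],
    [0.0049,0.0243,0,0,0,-0.45],
    [0.0058,0.0291,0,0,0,-0.54],
    [0.0068,0.034,0,0,0,-0.63],
    [0.0078,0.0388,0,0,0,-0.72],
  ],
)

```text
time_s: 4.2
ee_pos: [0.5414, 0.0294, 0.1603]
tool_rot: [[-0.598, 0.802, -0.005], [0.802, 0.598, -0.006], [-0.001, -0.008, -1.0]]
ft_force: [-2.4, -0.5, 0.7]
grip_width: 0.158
```

Emit:
play_rows(
  deltas=[
    [0.001,0.0054,0,0,0,-0.1],
    [0.0022,0.0108,0,0,0,-0.2],
    [0.0032,0.0162,0,0,0,-0.3],
    [0.0043,0.0216,0,0,0,-0.4],
    [0.0054,0.027,0,0,0,-0.5],
    [0.0065,0.0323,0,0,0,-0.6],
    [0.0078,0.0388,0,0,0,-0.72],
    [0.0079,0.0394,0,0,0,-0.73],
  ],
)

```text
time_s: 5.0
ee_pos: [0.5487, 0.0686, 0.1602]
tool_rot: [[0.09, 0.996, -0.009], [0.996, -0.09, -0.002], [-0.003, -0.009, -1.0]]
ft_force: [-4.6, -2.7, 2.8]
grip_width: 0.161
```

Emit:
play_rows(
  deltas=[
    [0,0,0,0,0,0],
    [0,0,0,0,0,0],
    [0,0,0,0,0,0],
    [0,0,0,0,0,0],
    [0,0,0.01,0,0,0],
    [0,0,0.03,0,0,0],
    [0,0,0.06,0,0,0],
    [0,0,0.1,0,0,0],
  ],
  claw=0.06,
)

```text
time_s: 5.8
ee_pos: [0.5476, 0.0686, 0.2601]
tool_rot: [[0.09, 0.996, -0.013], [0.996, -0.09, -0.002], [-0.003, -0.012, -1.0]]
ft_force: [0.4, 0.4, -1.1]
grip_width: 0.681
```

Emit:
play_rows(
  deltas=[
    [-0.003,-0.02,0.01,0,0,0],
    [-0.006,-0.05,0.02,0,0,0],
    [-0.01,-0.08,0.03,0,0,0],
    [-0.012,-0.12,0.04,0,0,0],
    [-0.015,-0.15,0.04,0,0,0],
    [-0.018,-0.165,0.04,0,0,0],
    [-0.018,-0.165,0.04,0,0,0],
    [-0.018,-0.165,0.04,0,0,0],
  ],
)

```text
time_s: 6.6
ee_pos: [0.5295, -0.0957, 0.3001]
tool_rot: [[0.09, 0.996, -0.013], [0.996, -0.09, -0.001], [-0.002, -0.013, -1.0]]
ft_force: [0.1, 0.4, 0.3]
grip_width: 0.692
```

```bash
python3 - <<'E'
from h import *
c=snap("wrist","w2");print(ray(c,0,0)[0], get_state()["ee_pos"])
E
```

```text
[ 0.53621819 -0.02586044  0.46320535] [ 0.52958428 -0.09525624  0.30000179]
```

View pics/w2.png

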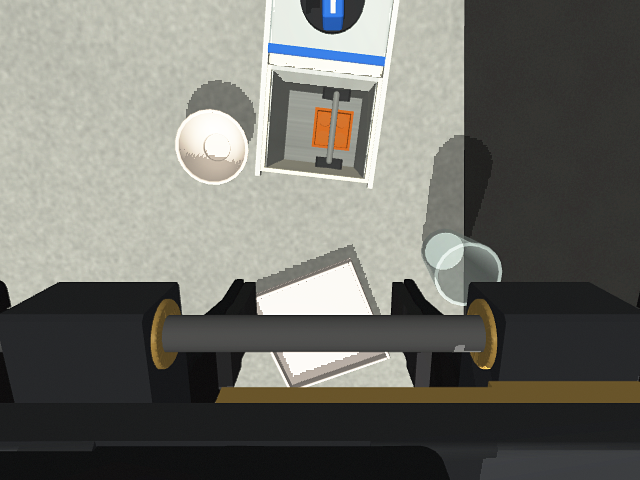

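Emit:
play_rows(
  deltas=[
    [-0.01,0.03,0,0,0,0.04],
    [-0.024,0.075,0,0,0,0.08],
    [-0.036,0.12,0,0,0,0.13],
    [-0.05,0.165,0,0,0,0.18],
    [-0.063,0.21,0,0,0,0.23],
    [-0.077,0.255,0,0,0,0.28],
    [-0.09,0.3,0,0,0,0.325],
    [-0.092,0.305,0,0,0,0.325],
  ],
)

```text
time_s: 7.45
ee_pos: [0.4349, 0.2153, 0.3001]
tool_rot: [[-0.242, 0.97, -0.013], [0.97, 0.242, -0.003], [0.0, -0.013, -1.0]]
ft_force: [0.3, 0.1, -0.1]
grip_width: 0.69
```

```bash
python3 - <<'E'
from h import *
c=snap("wrist","w3");print(ray(c,0,0)[0], get_state()["ee_pos"], proj(c,[.4207,.2767,.206]))
snap("top","top1");snap("scene","scene1");crop("top1",270,165,130,90,6,"t1_bath")
crop("w2",240,0,180,200,4,"w2c")
E
```

```text
[0.41821366 0.28365018 0.46335167] [0.435559   0.21373416 0.29999562] (np.float64(329.5926918915945), np.float64(150.28634998777724))
```

View pics/w3.png

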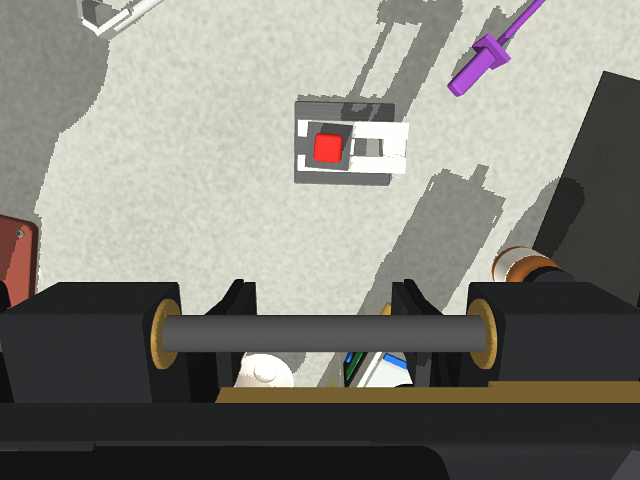

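View pics/t1_bath.png

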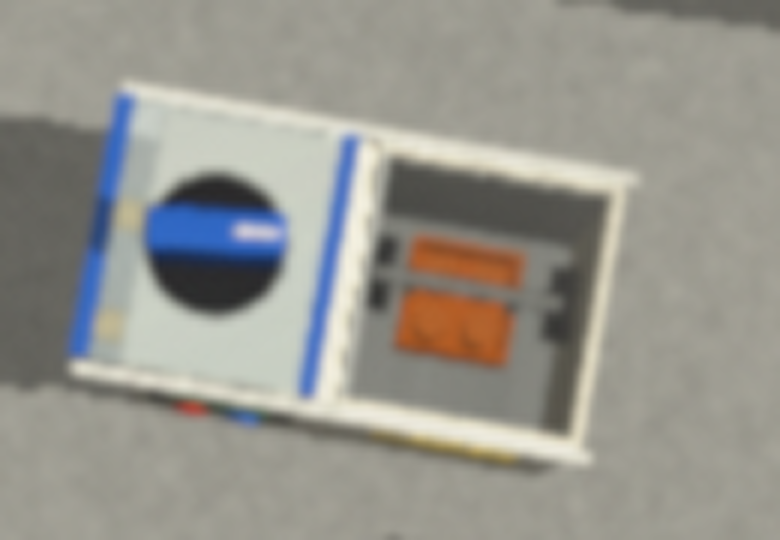

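View pics/w2c.png

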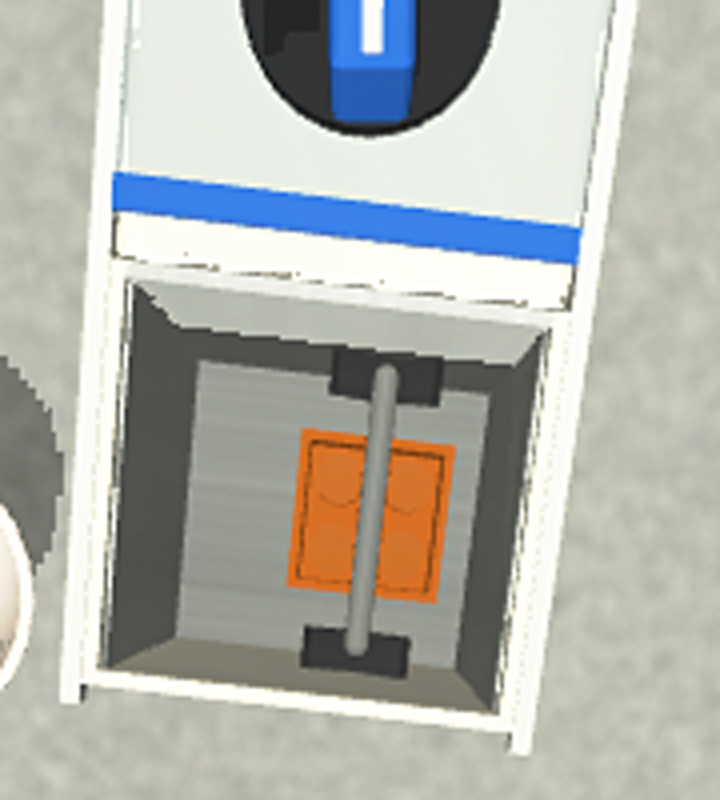

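View pics/scene1.png

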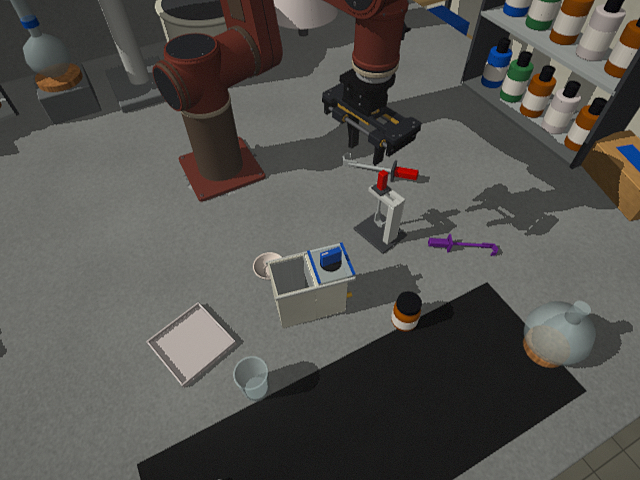

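```bash
python3 - <<'E'
from h import *
np.set_printoptions(precision=4,suppress=True)
w2=load("w2");w3=load("w3");t1=load("top1");t=load("top0");s=load("scene0");w1=load("w1")
q=lambda c,x,y,ox,oy,k:(c,ox+(x+.5)/k-.5,oy+(y+.5)/k-.5)
a=q(w2,386,369,240,0,4);b=q(w2,356,652,240,0,4)
ta=q(t1,378,272,270,165,6);tb=q(t1,565,303,270,165,6)
print("bar ends w2@.067",onz(*a,.067),onz(*b,.067)); print("tri",tri([a,ta]),tri([b,tb]))
m1=q(w2,371,512,240,0,4);print("bar mid",onz(*m1,.067))
e=[onz(*a,.067),onz(*b,.067)];d=e[0]-e[1];print("len",np.linalg.norm(d),"yaw of bar",np.arctan2(d[1],d[0]),"mid",(e[0]+e[1])/2)
print("disc open",onz(*q(t1,216,244,270,165,6),.153))
# cell mouth inner corners from w2
for p in [(133,280),(550,327),(500,715),(105,668)]: print("mouth",onz(*q(w2,*p,240,0,4),.14))
im=w3["pixels"].astype(int);R=(im[...,0]>110)&(im[...,1]<70)&(im[...,2]<70)
R=R.astype(np.uint8);R[:100]=0;R[200:]=0
cs,_=cv2.findContours(R,cv2.RETR_EXTERNAL,cv2.CHAIN_APPROX_NONE);c=max(cs,key=cv2.contourArea)
print(cv2.boundingRect(c),cv2.minAreaRect(c))
crop("w3",280,80,150,120,5,"w3c")
E
```

```text
bar ends w2@.067 [0.5471 0.015  0.067 ] [ 0.5345 -0.0498  0.067 ]
tri (array([0.547 , 0.0137, 0.0812]), [np.float64(0.0003172818232615647), np.float64(0.00031728182326154817)]) (array([ 0.5344, -0.0488,  0.0886]), [np.float64(0.0002688420815817568), np.float64(0.0002688420815818099)])
bar mid [ 0.5409 -0.017   0.067 ]
len 0.06605631239660824 yaw of bar 1.377395377354419 mid [ 0.5408 -0.0174  0.067 ]
disc open [0.5489 0.0688 0.153 ]
mouth [0.4984 0.0277 0.14  ]
mouth [0.577  0.0121 0.14  ]
mouth [ 0.5629 -0.0606  0.14  ]
mouth [ 0.4838 -0.0441  0.14  ]
(314, 133, 29, 30) ((327.6557312011719, 147.28689575195312), (27.613401412963867, 28.51875877380371), 5.19442892074585)
```

View pics/w3c.png

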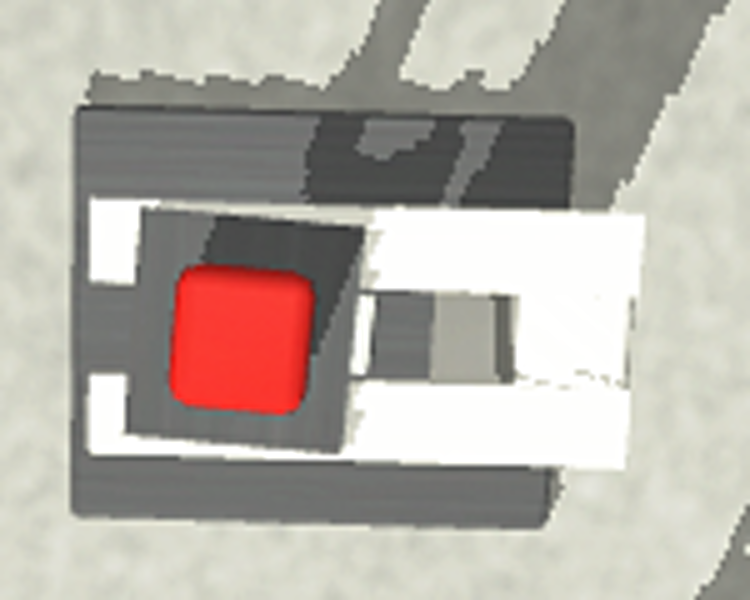

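```bash
python3 - <<'E'
from h import *
np.set_printoptions(precision=4,suppress=True)
w3=load("w3");t=load("top0");s=load("scene0");w1=load("w1")
q=lambda c,x,y,ox,oy,k:(c,ox+(x+.5)/k-.5,oy+(y+.5)/k-.5)
h=q(w3,245,335,280,80,5)
print("handle",onz(*h,.205)); print(tri([h,q(t,223,353,160,225,7),q(s,216,112,340,150,5)]),tri([h,q(s,216,112,340,150,5)]))
P=[onz(*q(w3,*p,280,80,5),.155) for p in [(140,207),(365,228),(343,452),(125,435)]]
print(P,"collar",np.mean(P,0)); d=P[1]-P[0];print(np.arctan2(d[1],d[0]),np.linalg.norm(d));d=P[2]-P[3];print(np.arctan2(d[1],d[0]))
F=[onz(*q(w3,*p,280,80,5),.150) for p in [(90,198),(90,283),(90,374),(90,454),(645,213),(625,468)]]
for f in F:print("fork",f)
E
```

```text
handle [0.4195 0.2787 0.205 ]
(array([0.4199, 0.2778, 0.2048]), [np.float64(0.0010246840791413297), np.float64(0.0010977053711373733), np.float64(0.00041440006931651384)]) (array([0.4193, 0.2784, 0.2043]), [np.float64(0.0004046149424668803), np.float64(0.00040461494246672085)])
[array([0.3999, 0.292 , 0.155 ]), array([0.4334, 0.2973, 0.155 ]), array([0.4388, 0.2644, 0.155 ]), array([0.4055, 0.2587, 0.155 ])] collar [0.4194 0.2781 0.155 ]
0.1561650529631172 0.03394848400306562
0.1699137462277286
fork [0.3919 0.2916 0.15  ]
fork [0.3947 0.2794 0.15  ]
fork [0.3978 0.2661 0.15  ]
fork [0.4006 0.2541 0.15  ]
fork [0.4744 0.31   0.15  ]
fork [0.4828 0.2726 0.15  ]
```

Emit:
play_rows(
  deltas=[
    [-0.006,0.025,0,0,-0.005,-0.03],
    [-0.012,0.05,0,0.002,-0.01,-0.06],
    [-0.016,0.064,-0.01,0.003,-0.013,-0.083],
    [-0.016,0.064,-0.03,0.003,-0.013,-0.083],
    [-0.016,0.064,-0.05,0.003,-0.013,-0.083],
    [-0.016,0.064,-0.065,0.003,-0.013,-0.083],
    [-0.016,0.064,-0.07,0.003,-0.013,-0.083],
    [-0.016,0.064,-0.07,0.003,-0.013,-0.083],
  ],
  claw=0.06,
)

```text
time_s: 8.4
ee_pos: [0.4211, 0.2736, 0.2292]
tool_rot: [[-0.153, 0.988, -0.001], [0.988, 0.153, -0.003], [-0.003, -0.001, -1.0]]
ft_force: [0.4, 1.3, 0.2]
grip_width: 0.688
```

Emit:
play_rows(
  deltas=[
    [-0.001,0.004,-0.01,0,0,0],
    [-0.0015,0.0045,-0.025,0,0,0],
    [-0.0015,0.0045,-0.04,0,0,0],
    [-0.0015,0.0045,-0.055,0,0,0],
    [-0.0015,0.0045,-0.063,0,0,0],
    [-0.0015,0.0045,-0.067,0,0,0],
    [-0.0015,0.0045,-0.067,0,0,0],
    [-0.0015,0.0045,-0.067,0,0,0],
  ],
)

```text
time_s: 9.2
ee_pos: [0.4199, 0.2783, 0.1626]
tool_rot: [[-0.153, 0.988, 0.0], [0.988, 0.153, -0.003], [-0.003, -0.0, -1.0]]
ft_force: [-0.1, 0.5, 0.1]
grip_width: 0.691
```

Emit:
play_rows(
  deltas=[
    [0,0,0,0,0,0],
    [0,0,0,0,0,0],
    [0,0,0,0,0,0],
    [0,0,0,0,0,0],
    [0,0,0,0,0,0],
    [0,0,0,0,0,0],
    [0,0,0,0,0,0],
    [0,0,0,0,0,0],
  ],
  claw=0.0,
  grip_force=40,
)

```text
time_s: 10.0
ee_pos: [0.42, 0.2783, 0.1627]
tool_rot: [[-0.153, 0.988, 0.0], [0.988, 0.153, -0.003], [-0.003, -0.0, -1.0]]
ft_force: [0.5, 0.5, 0.9]
grip_width: 0.203
```

Emit:
play_rows(
  deltas=[
    [0,0,0.006,0,0,0],
    [0,0,0.012,0,0,0],
    [-0.01,-0.0022,0.012,0,0,0],
    [-0.025,-0.0055,0.012,0,0,0],
    [-0.044,-0.0098,0.012,0,0,0],
    [-0.064,-0.0143,0.012,0,0,0],
    [-0.084,-0.0188,0.012,0,0,0],
    [-0.084,-0.0188,0.012,0,0,0],
  ],
)

```text
time_s: 10.8
ee_pos: [0.3335, 0.259, 0.1743]
tool_rot: [[-0.154, 0.988, -0.001], [0.988, 0.154, -0.003], [-0.003, -0.002, -1.0]]
ft_force: [0.1, 0.0, -1.5]
grip_width: 0.207
```

```bash
python3 - <<'E'
from h import *
snap("scene","s2");snap("wrist","w4");crop("s2",280,80,160,130,5,"s2c");print(get_state()["ee_pos"],get_state()["ft_force"])
E
```

```text
[0.3358763  0.25962947 0.17498504] [-0.1056079  -0.24358276 -0.30585611]
```

View pics/s2c.png

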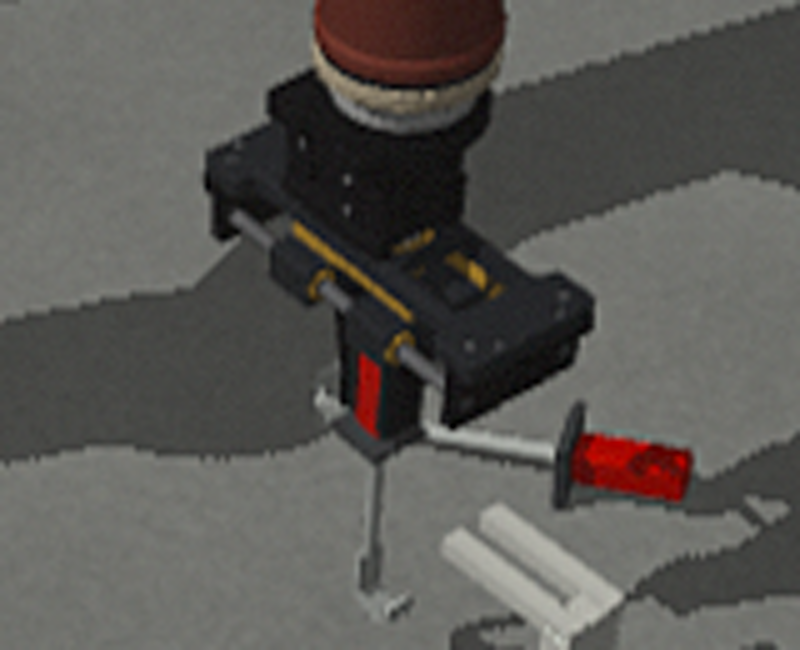

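View pics/w4.png

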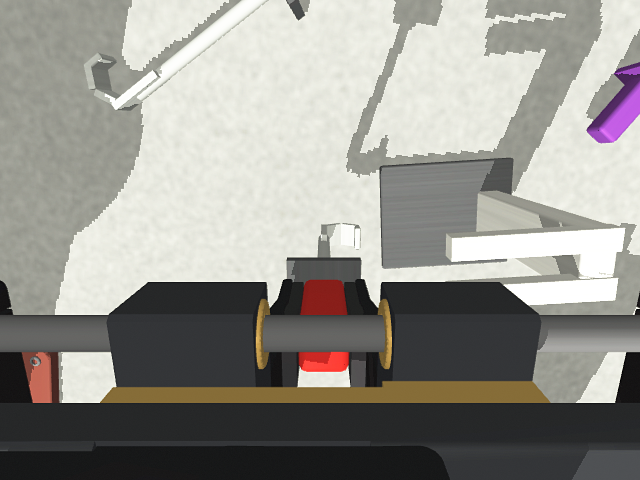

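Emit:
play_rows(
  deltas=[
    [0,-0.01,0.035,0,0,-0.03],
    [0,-0.03,0.075,0,0,-0.08],
    [0.005,-0.05,0.115,0,0,-0.13],
    [0.025,-0.085,0.135,0,0,-0.19],
    [0.05,-0.12,0.14,0,0,-0.25],
    [0.075,-0.155,0.14,0,0,-0.3],
    [0.1,-0.19,0.14,0,0,-0.345],
    [0.125,-0.22,0.14,0,0,-0.349],
  ],
)

```text
time_s: 11.7
ee_pos: [0.4624, 0.0373, 0.3154]
tool_rot: [[0.196, 0.981, 0.002], [0.981, -0.196, -0.003], [-0.002, 0.002, -1.0]]
ft_force: [0.2, 1.2, -1.5]
grip_width: 0.206
```

```bash
python3 - <<'E'
from h import *
s=get_state();print(s["ee_pos"],s["tool_rot"],np.array([.5067,-.0107,.31])-s["ee_pos"],"dyaw",-.196-np.arctan2(s["tool_rot"][1,1],s["tool_rot"][0,1]),s["joints"])
E
```

```text
[0.46244466 0.03733252 0.31536975] [[ 0.19583743  0.98063487  0.0017188 ]
 [ 0.98063353 -0.19583234 -0.00275375]
 [-0.00236382  0.00222479 -0.99999473]] [ 0.04425534 -0.04803252 -0.00536975] dyaw 0.001106647231099378 [-0.08773971 -0.22234806  1.79704769 -0.00259259  1.56493955  0.10938222]
```

Emit:
play_rows(
  deltas=[
    [0.015,-0.016,-0.002,0,0,0],
    [0.03,-0.032,-0.004,0,0,0],
    [0.044,-0.048,-0.005,0,0,0],
    [0.044,-0.048,-0.005,0,0,0],
    [0.044,-0.048,-0.005,0,0,0],
    [0.044,-0.048,-0.005,0,0,0],
    [0.044,-0.048,-0.005,0,0,0],
    [0.044,-0.048,-0.005,0,0,0],
  ],
)

```text
time_s: 12.5
ee_pos: [0.5063, -0.0101, 0.3107]
tool_rot: [[0.195, 0.981, 0.002], [0.981, -0.195, -0.003], [-0.002, 0.003, -1.0]]
ft_force: [0.4, 0.1, -1.1]
grip_width: 0.204
```

```bash
python3 - <<'E'
from h import *
s=get_state();print(s["ee_pos"],s["ft_force"])
w=snap("wrist","w5");snap("scene","s5");snap("top","t5");crop("s5",250,200,130,120,6,"s5c");crop("t5",270,150,130,100,6,"t5c")
crop("w5",200,130,240,260,3,"w5c")
E
```

```text
[ 0.50627752 -0.01010307  0.31068532] [ 0.38969769  0.05384203 -1.0924988 ]
```

View pics/w5.png

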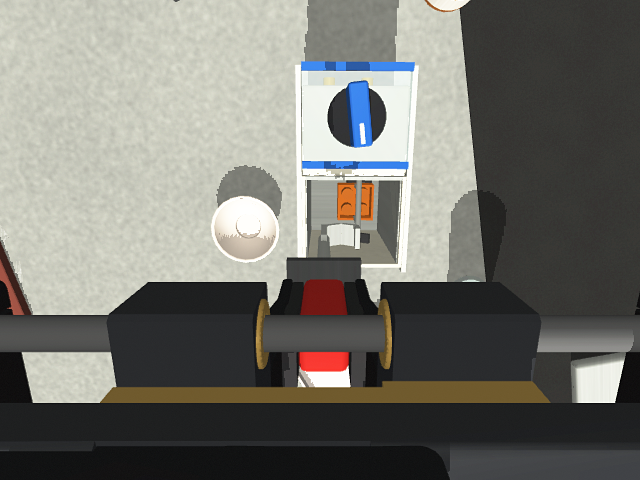

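View pics/s5c.png

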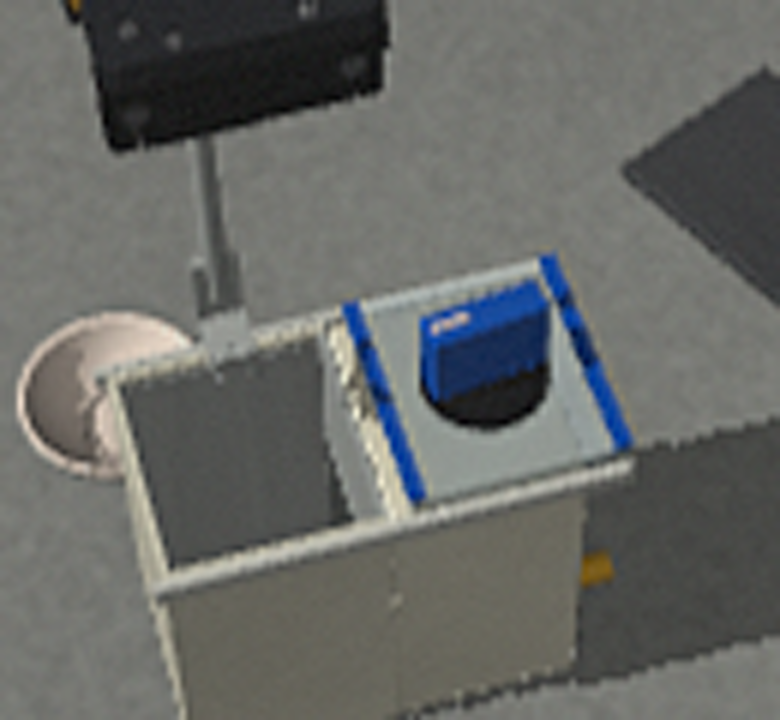

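```bash
python3 - <<'E'
from h import *
w=load("w5");s=load("s5")
x=np.array([.981,-.195,0]);T=np.array([.5063,-.0101,.3107]);V=T+13*x/1000-[0,0,.1242]
y=np.array([.195,.981,0])
im=w["pixels"][130:340,240:440,::-1].copy();im=cv2.resize(im,None,fx=4,fy=4,interpolation=cv2.INTER_CUBIC)
def put(p,col):
    u,v=proj(w,p);cv2.circle(im,(int((u-240)*4),int((v-130)*4)),3,col,-1);return u,v
for a,z in [(13.5,10.5),(9.5,10.5)]:
  for b in (8,-8): print(put(V+x*a/1000+y*b/1000+[0,0,z/1000],(0,255,0)),proj(s,V+x*a/1000+y*b/1000+[0,0,z/1000]))
put([.5409,-.0172,.067],(255,0,255))
cv2.imwrite("pics/w5m.png",im[:600])
E
```

```text
(np.float64(361.5960799368112), np.float64(226.4578401878476)) (np.float64(293.43201675711913), np.float64(257.9794495388242))
(np.float64(361.02226281141657), np.float64(247.79365705039373)) (np.float64(285.63511127450647), np.float64(259.9392836162951))
(np.float64(356.0564029749026), np.float64(226.45690496833922)) (np.float64(292.9175130962663), np.float64(256.421476714754))
(np.float64(355.562836947108), np.float64(247.79379550631154)) (np.float64(285.140137448296), np.float64(258.37134468123736))
```

View pics/w5m.png

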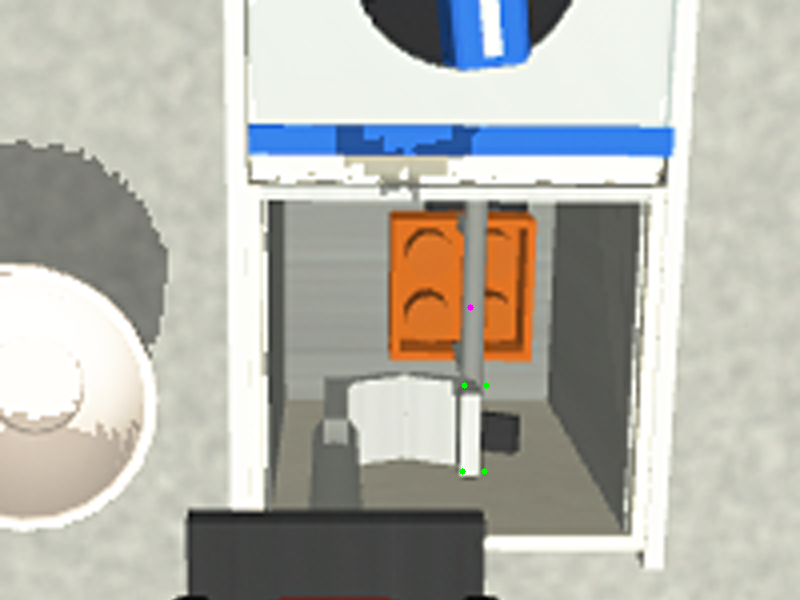

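Emit:
play_rows(
  deltas=[
    [0,0,-0.015,0,0,0],
    [0,0,-0.03,0,0,0],
    [0,0,-0.045,0,0,0],
    [0,0,-0.06,0,0,0],
    [0,0,-0.075,0,0,0],
    [0,0,-0.085,0,0,0],
    [0,0,-0.09,0,0,0],
    [0,0,-0.09,0,0,0],
  ],
)

```text
time_s: 13.45
ee_pos: [0.506, -0.0103, 0.2198]
tool_rot: [[0.195, 0.981, 0.001], [0.981, -0.195, -0.003], [-0.002, 0.001, -1.0]]
ft_force: [-0.5, 0.5, -0.8]
grip_width: 0.207
```

```bash
python3 - <<'E'
from h import *
s=get_state();print(s["ee_pos"],s["ft_force"])
w=snap("wrist","w6");snap("top","t6");crop("t6",290,150,110,100,6,"t6c")
crop("w6",200,130,240,200,3,"w6c")
E
```

```text
[ 0.5059922  -0.01029377  0.21977025] [-0.5393884   0.52652642 -0.81361069]
```

View pics/w6c.png

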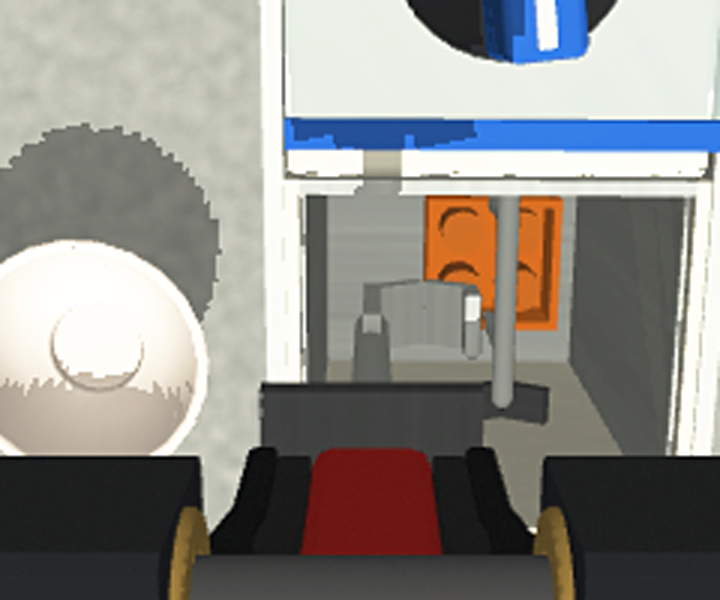

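View pics/t6c.png

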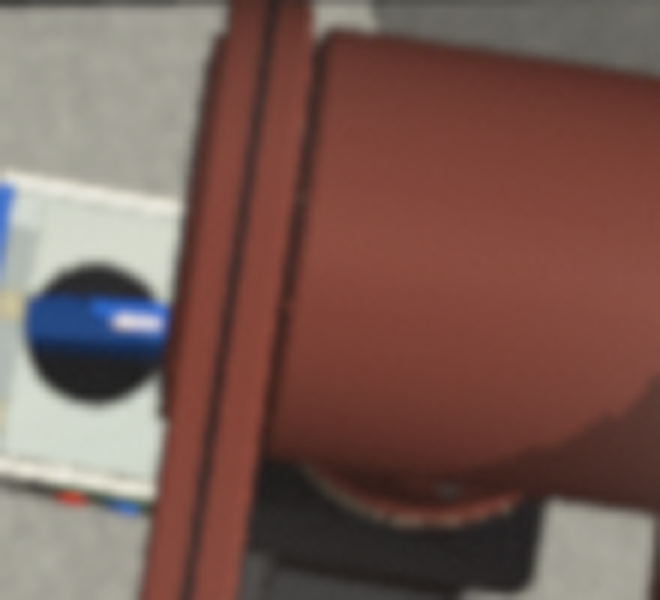

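Emit:
play_rows(
  deltas=[
    [0,0,-0.01,0,0,0],
    [0,0,-0.02,0,0,0],
    [0,0,-0.03,0,0,0],
    [0,0,-0.038,0,0,0],
    [0,0,-0.044,0,0,0],
    [0,0,-0.047,0,0,0],
    [0,0,-0.047,0,0,0],
    [0,0,-0.047,0,0,0],
  ],
)

```text
time_s: 14.35
ee_pos: [0.507, -0.0105, 0.1744]
tool_rot: [[0.195, 0.981, 0.004], [0.981, -0.195, -0.003], [-0.002, 0.004, -1.0]]
ft_force: [0.7, -0.5, -1.1]
grip_width: 0.202
```

```bash
python3 - <<'E'
from h import *
s=get_state();print(s["ee_pos"],s["ft_force"])
w=snap("wrist","w7")
crop("w7",200,100,240,200,3,"w7c")
E
```

```text
[ 0.5069837  -0.01045234  0.17442771] [ 0.72862539 -0.50336098 -1.08022742]
```

View pics/w7c.png

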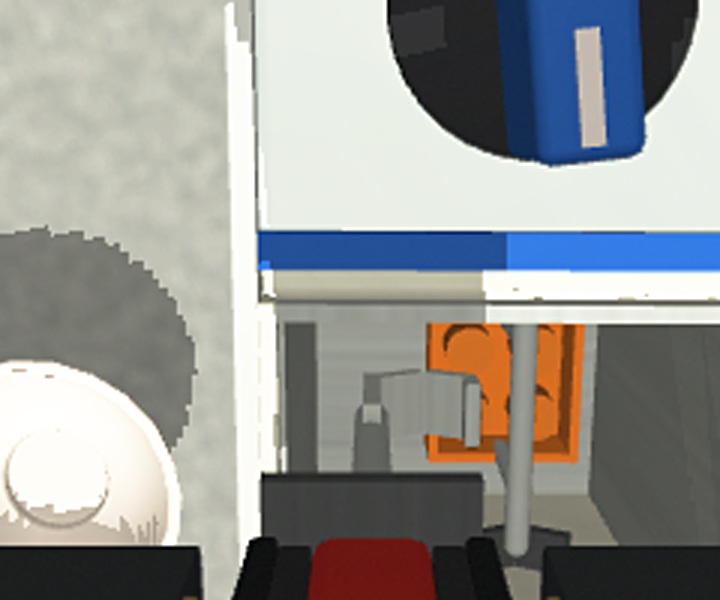

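Emit:
play_rows(
  deltas=[
    [0.004,-0.0008,-0.001,0,0,0],
    [0.009,-0.0018,-0.001,0,0,0],
    [0.015,-0.003,-0.001,0,0,0],
    [0.02,-0.004,-0.001,0,0,0],
    [0.022,-0.0043,-0.001,0,0,0],
    [0.022,-0.0043,-0.001,0,0,0],
    [0.022,-0.0043,-0.001,0,0,0],
    [0.022,-0.0043,-0.001,0,0,0],
  ],
)

```text
time_s: 15.2
ee_pos: [0.5289, -0.0147, 0.1735]
tool_rot: [[0.195, 0.981, 0.004], [0.981, -0.195, -0.003], [-0.002, 0.004, -1.0]]
ft_force: [-0.7, -0.4, -1.4]
grip_width: 0.207
```

```bash
python3 - <<'E'
from h import *
s=get_state();print(s["ee_pos"],s["ft_force"])
w=snap("wrist","w8")
crop("w8",200,100,240,200,3,"w8c")
E
```

```text
[ 0.52890309 -0.01468349  0.17349289] [-0.67487608 -0.41721156 -1.41937987]
```

View pics/w8c.png

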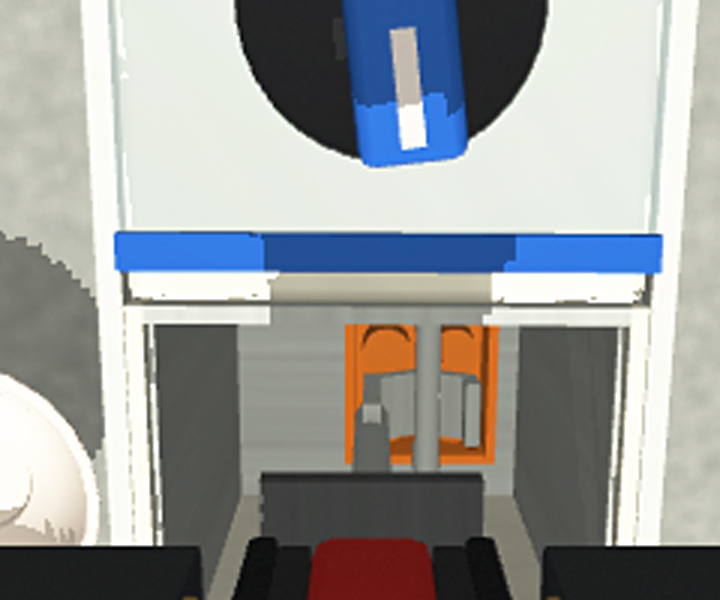

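Hook sits under the bar with the tip beyond it. Lift slowly.

Emit:
play_rows(
  deltas=[
    [0,0,0.004,0,0,0],
    [0,0,0.008,0,0,0],
    [0,0,0.012,0,0,0],
    [0,0,0.016,0,0,0],
    [0,0,0.02,0,0,0],
    [0,0,0.025,0,0,0],
    [0,0,0.03,0,0,0],
    [0,0,0.03,0,0,0],
  ],
)

```text
time_s: 16.05
ee_pos: [0.5294, -0.0148, 0.2045]
tool_rot: [[0.195, 0.981, 0.005], [0.981, -0.195, -0.003], [-0.002, 0.006, -1.0]]
ft_force: [-0.3, -0.2, -2.0]
grip_width: 0.199
```

```bash
python3 - <<'E'
from h import *
s=get_state();print(s["ee_pos"],s["ft_force"])
w=snap("wrist","w9")
crop("w9",200,100,240,200,3,"w9c")
E
```

```text
[ 0.52944565 -0.01478129  0.20454693] [-0.28795628 -0.17212191 -1.977494  ]
```

View pics/w9c.png

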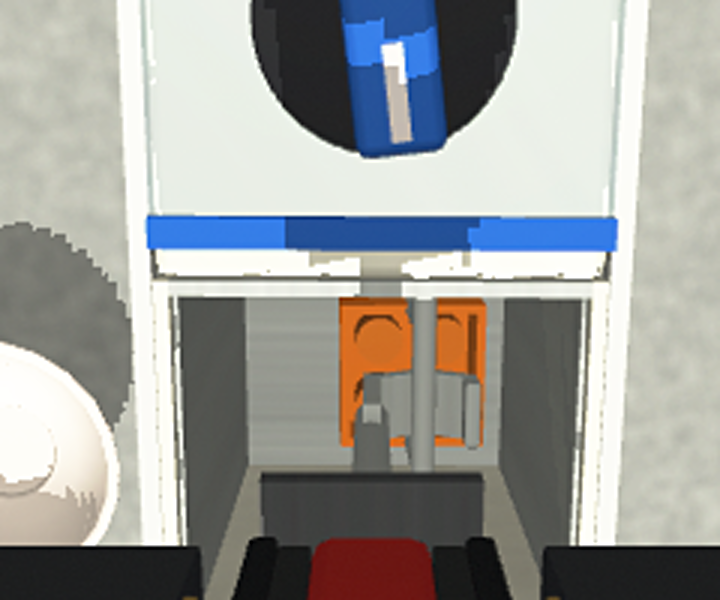

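Emit:
play_rows(
  deltas=[
    [0,0,0.006,0,0,0],
    [0,0,0.016,0,0,0],
    [0,0,0.028,0,0,0],
    [0,0,0.04,0,0,0],
    [0,0,0.052,0,0,0],
    [0,0,0.064,0,0,0],
    [0,0,0.076,0,0,0],
    [0,0,0.08,0,0,0],
  ],
)

```text
time_s: 16.9
ee_pos: [0.53, -0.0149, 0.2862]
tool_rot: [[0.195, 0.981, 0.007], [0.981, -0.195, -0.004], [-0.002, 0.008, -1.0]]
ft_force: [0.2, 0.0, -1.3]
grip_width: 0.206
```

Emit:
play_rows(
  deltas=[
    [0,0,0.01,0,0,0],
    [0,0,0.022,0,0,0],
    [0,0,0.034,0,0,0],
    [0,0,0.046,0,0,0],
    [0,0,0.058,0,0,0],
    [0,0,0.07,0,0,0],
    [0,0,0.076,0,0,0],
    [0,0,0.078,0,0,0],
  ],
)

```text
time_s: 17.7
ee_pos: [0.5303, -0.0149, 0.3653]
tool_rot: [[0.195, 0.981, 0.009], [0.981, -0.195, -0.004], [-0.002, 0.009, -1.0]]
ft_force: [0.2, -0.1, -2.0]
grip_width: 0.205
```

```bash
python3 - <<'E'
from h import *
s=get_state();print(s["ee_pos"],s["ft_force"])
w=snap("wrist","w10");snap("scene","s10");crop("s10",220,120,180,160,5,"s10c")
E
```

```text
[ 0.53032277 -0.01494428  0.36533212] [ 0.15735924 -0.14413328 -1.99408355]
```

View pics/w10.png

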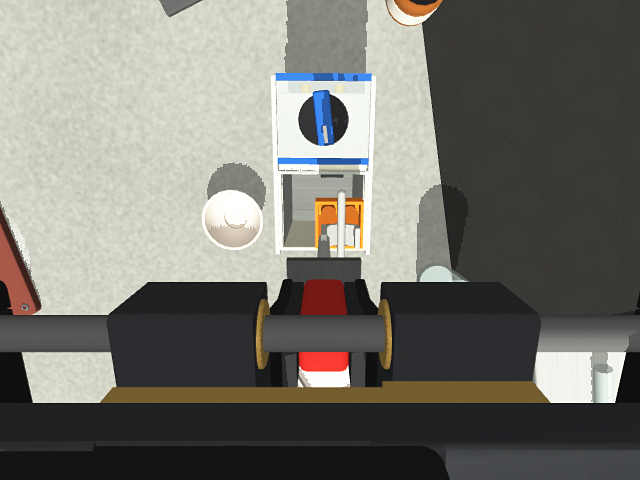

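View pics/s10c.png

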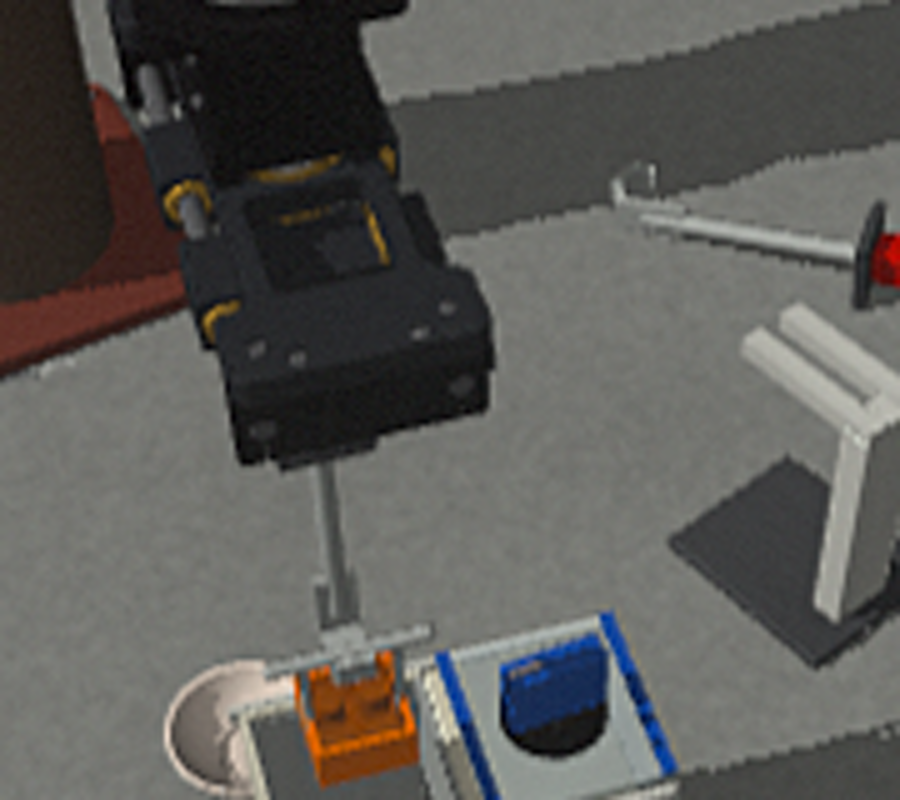

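Emit:
play_rows(
  deltas=[
    [0,-0.002,0,0,0.002,0],
    [-0.001,-0.007,0,0.001,0.004,0],
    [-0.002,-0.015,0,0.002,0.006,0],
    [-0.004,-0.026,0,0.003,0.009,0],
    [-0.006,-0.039,0,0.004,0.009,0],
    [-0.008,-0.053,0,0.004,0.009,0],
    [-0.011,-0.068,0,0.004,0.009,0],
    [-0.013,-0.084,0,0.004,0.009,0],
  ],
)

```text
time_s: 18.6
ee_pos: [0.5166, -0.1004, 0.3643]
tool_rot: [[0.196, 0.981, -0.002], [0.981, -0.196, 0.0], [-0.0, -0.002, -1.0]]
ft_force: [-0.8, -0.4, -2.7]
grip_width: 0.204
```

Emit:
play_rows(
  deltas=[
    [-0.003,-0.02,0,0,0,0],
    [-0.006,-0.037,0,0,0,0],
    [-0.0085,-0.054,0,0,0,0],
    [-0.011,-0.071,0,0,0,0],
    [-0.0135,-0.087,0,0,0,0],
    [-0.016,-0.102,0,0,0,0],
    [-0.018,-0.115,0,0,0,0],
    [-0.02,-0.126,0,0,0,0],
  ],
)

```text
time_s: 19.4
ee_pos: [0.4963, -0.2276, 0.3643]
tool_rot: [[0.196, 0.981, -0.002], [0.981, -0.196, 0.0], [-0.0, -0.002, -1.0]]
ft_force: [-0.0, -0.5, -1.4]
grip_width: 0.205
```

Emit:
play_rows(
  deltas=[
    [-0.001,-0.009,0,0,0,0],
    [-0.002,-0.016,-0.003,0,0,0],
    [-0.003,-0.021,-0.009,0,0,0],
    [-0.004,-0.024,-0.018,0,0,0],
    [-0.004,-0.026,-0.03,0,0,0],
    [-0.004,-0.026,-0.043,0,0,0],
    [-0.004,-0.026,-0.056,0,0,0],
    [-0.004,-0.026,-0.066,0,0,0],
  ],
)

```text
time_s: 20.2
ee_pos: [0.4919, -0.253, 0.2963]
tool_rot: [[0.196, 0.981, -0.003], [0.981, -0.196, 0.001], [0.001, -0.003, -1.0]]
ft_force: [-0.4, 0.1, -2.1]
grip_width: 0.204
```

Emit:
play_rows(
  deltas=[
    [0,0,-0.012,0,0,0],
    [0,0,-0.024,0,0,0],
    [0,0,-0.036,0,0,0],
    [0,0,-0.048,0,0,0],
    [0,0,-0.058,0,0,0],
    [0,0,-0.066,0,0,0],
    [0,0,-0.07,0,0,0],
    [0,0,-0.07,0,0,0],
  ],
)

```text
time_s: 21.0
ee_pos: [0.4917, -0.2529, 0.2257]
tool_rot: [[0.196, 0.981, -0.004], [0.981, -0.196, 0.002], [0.001, -0.004, -1.0]]
ft_force: [0.4, -0.6, -1.2]
grip_width: 0.206
```

```bash
python3 - <<'E'
from h import *
s=get_state();print(s["ee_pos"],s["ft_force"])
w=snap("wrist","w11");snap("scene","s11");crop("s11",120,250,180,150,5,"s11c");crop("w11",180,100,280,200,2.8,"w11c")
E
```

```text
[ 0.49173551 -0.25285227  0.22567569] [ 0.42647702 -0.64756023 -1.1916058 ]
```

View pics/w11c.png

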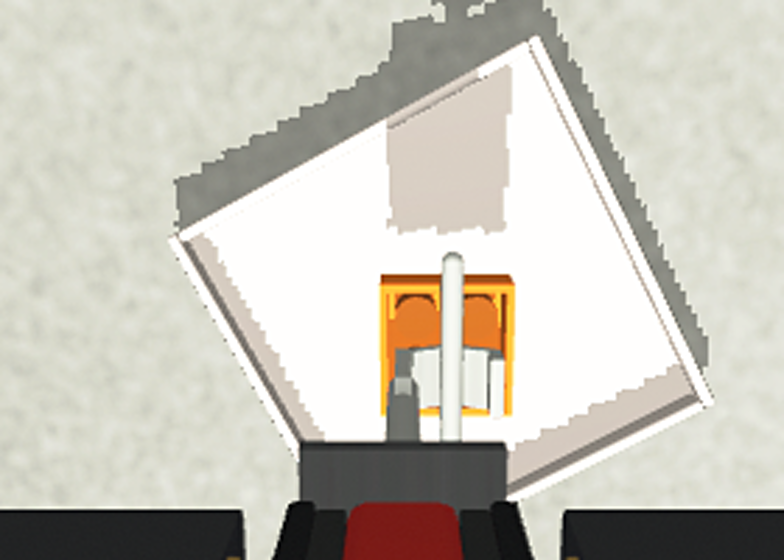

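View pics/s11c.png

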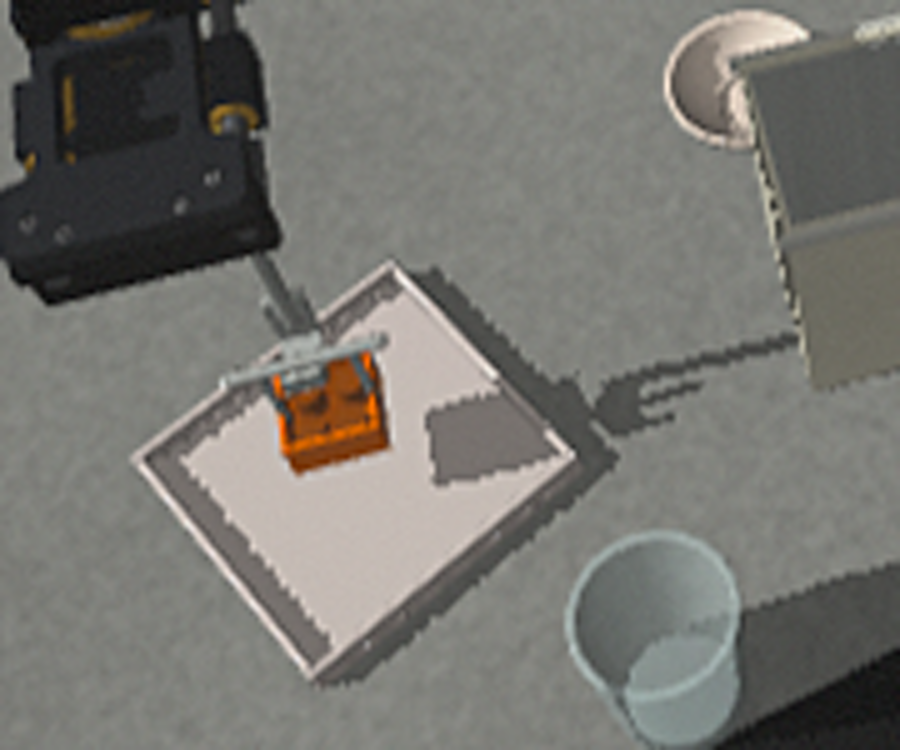

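Emit:
play_rows(
  deltas=[
    [0,0,-0.007,0,0,0],
    [0,0,-0.015,0,0,0],
    [0,0,-0.023,0,0,0],
    [0,0,-0.029,0,0,0],
    [0,0,-0.033,0,0,0],
    [0,0,-0.036,0,0,0],
    [0,0,-0.038,0,0,0],
    [0,0,-0.039,0,0,0],
  ],
)

```text
time_s: 21.9
ee_pos: [0.4922, -0.2532, 0.1877]
tool_rot: [[0.196, 0.981, -0.003], [0.981, -0.196, 0.001], [0.0, -0.003, -1.0]]
ft_force: [1.4, 0.0, -1.5]
grip_width: 0.203
```

Emit:
play_rows(
  deltas=[
    [0,0,-0.002,0,0,0],
    [0,0,-0.004,0,0,0],
    [0,0,-0.006,0,0,0],
    [0,0,-0.008,0,0,0],
    [0,0,-0.011,0,0,0],
    [0,0,-0.015,0,0,0],
    [0,0,-0.018,0,0,0],
    [0,0,-0.02,0,0,0],
  ],
)

```text
time_s: 22.7
ee_pos: [0.492, -0.2531, 0.1671]
tool_rot: [[0.196, 0.981, -0.003], [0.981, -0.196, 0.001], [0.001, -0.003, -1.0]]
ft_force: [-0.8, 0.4, -1.0]
grip_width: 0.204
```

```bash
python3 - <<'E'
from h import *
s=get_state();print(s["ee_pos"],s["ft_force"])
w=snap("wrist","w12");snap("scene","s12");crop("s12",120,250,180,150,5,"s12c");crop("w12",180,100,280,200,2.8,"w12c")
E
```

```text
[ 0.49203601 -0.25307999  0.1671288 ] [-0.80570393  0.42018489 -0.99767718]
```

View pics/w12c.png

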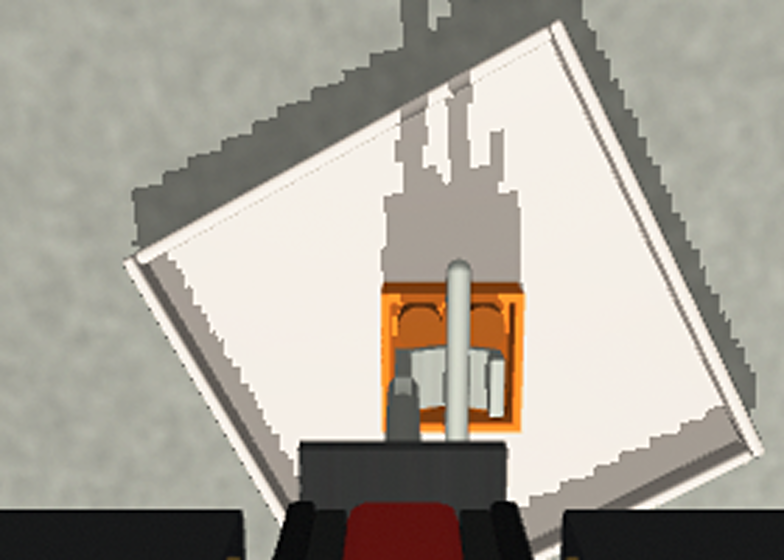

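View pics/s12c.png

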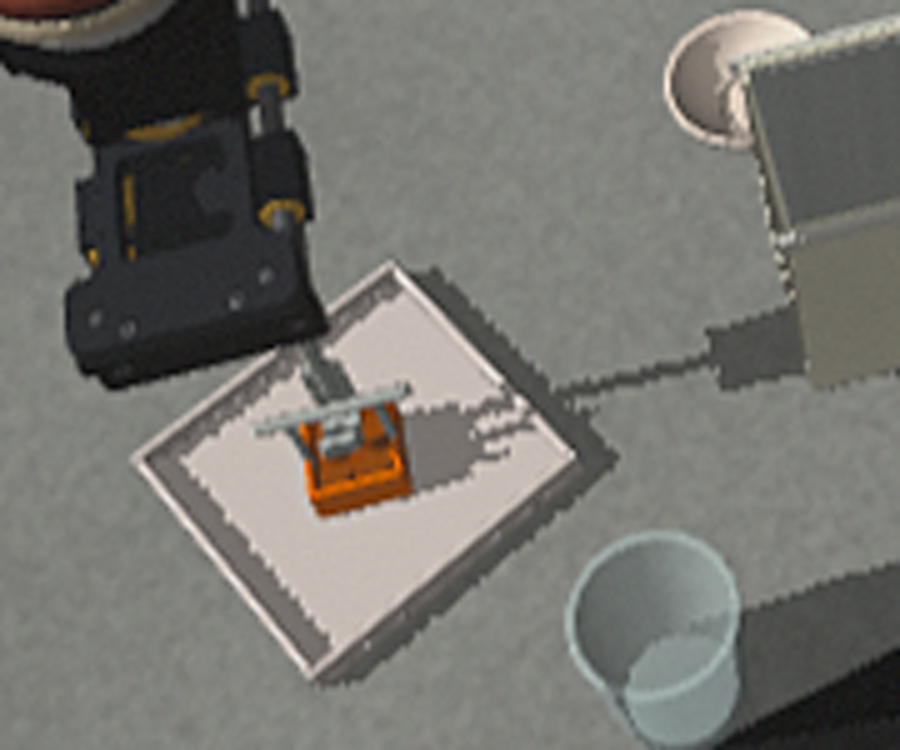

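Emit:
play_rows(
  deltas=[
    [0,0,-0.0015,0,0,0],
    [0,0,-0.002,0,0,0],
    [-0.004,0.0008,-0.002,0,0,0],
    [-0.009,0.0018,-0.002,0,0,0],
    [-0.014,0.0028,-0.002,0,0,0],
    [-0.019,0.0038,-0.002,0,0,0],
    [-0.0235,0.0047,-0.002,0,0,0],
    [-0.0235,0.0047,-0.002,0,0,0],
  ],
)

```text
time_s: 23.6
ee_pos: [0.4679, -0.2482, 0.1652]
tool_rot: [[0.196, 0.981, -0.003], [0.981, -0.196, 0.001], [0.001, -0.003, -1.0]]
ft_force: [0.5, 0.6, -0.9]
grip_width: 0.207
```

```bash
python3 - <<'E'
from h import *
s=get_state();print(s["ee_pos"],s["ft_force"])
w=snap("wrist","w13");crop("w13",180,100,280,200,2.8,"w13c")
E
```

```text
[ 0.46789352 -0.24823926  0.16523215] [ 0.48559026  0.61834639 -0.90125184]
```

View pics/w13c.png

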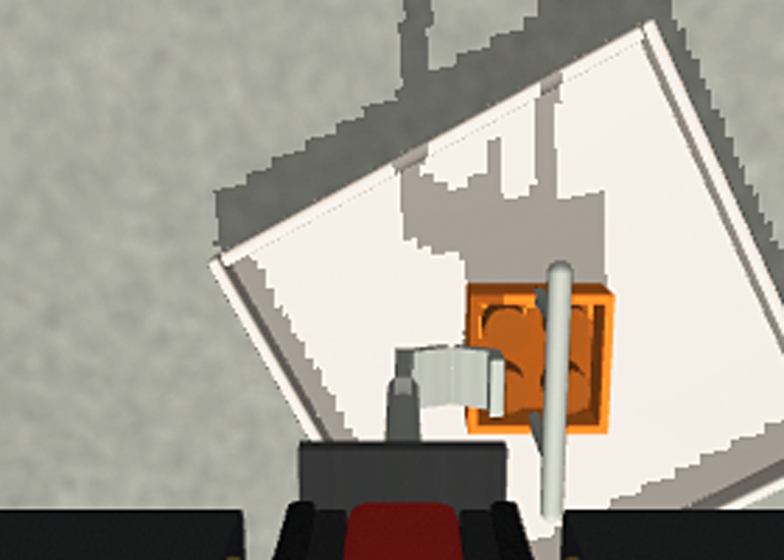

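Emit:
play_rows(
  deltas=[
    [0,0,0.01,0,0,0],
    [0,0,0.025,0,0,0],
    [0,0,0.045,0,0,0],
    [0,0,0.075,0,0,0],
    [0,0,0.11,0,0,0],
    [-0.003,0.01,0.14,0,0,0],
    [-0.009,0.03,0.155,0,0,0],
    [-0.02,0.07,0.155,0,0,0],
  ],
)

```text
time_s: 24.45
ee_pos: [0.4497, -0.18, 0.3253]
tool_rot: [[0.198, 0.98, 0.004], [0.98, -0.198, -0.003], [-0.002, 0.004, -1.0]]
ft_force: [1.3, 1.1, -0.3]
grip_width: 0.202
```

Emit:
play_rows(
  deltas=[
    [-0.014,0.045,0,0,0,0.04],
    [-0.025,0.085,0,0,0,0.09],
    [-0.037,0.125,0,0,0,0.14],
    [-0.049,0.165,0,0,0,0.19],
    [-0.06,0.205,0,0,0,0.24],
    [-0.072,0.245,0,0,0,0.29],
    [-0.083,0.285,0,0,0,0.34],
    [-0.095,0.325,0,0,0,0.39],
  ],
)

```text
time_s: 25.25
ee_pos: [0.3543, 0.1465, 0.3273]
tool_rot: [[-0.191, 0.982, 0.008], [0.982, 0.191, -0.001], [-0.002, 0.007, -1.0]]
ft_force: [0.7, 0.4, -0.9]
grip_width: 0.203
```

```bash
python3 - <<'E'
from h import *
s=get_state();R=s["tool_rot"];print(s["time_s"],s["ee_pos"],R[:,2],np.array([.323,.2564,.175])-s["ee_pos"],"dyaw",.22-np.arctan2(R[1,1],R[0,1]))
snap("scene","s14");crop("s14",120,250,180,150,5,"s14c")
E
```

```text
25.25 [0.35431629 0.14652404 0.3272672 ] [ 0.00774069 -0.00100095 -0.99996954] [-0.03131629  0.10987596 -0.1522672 ] dyaw 0.027916809934100284
```

View pics/s14c.png

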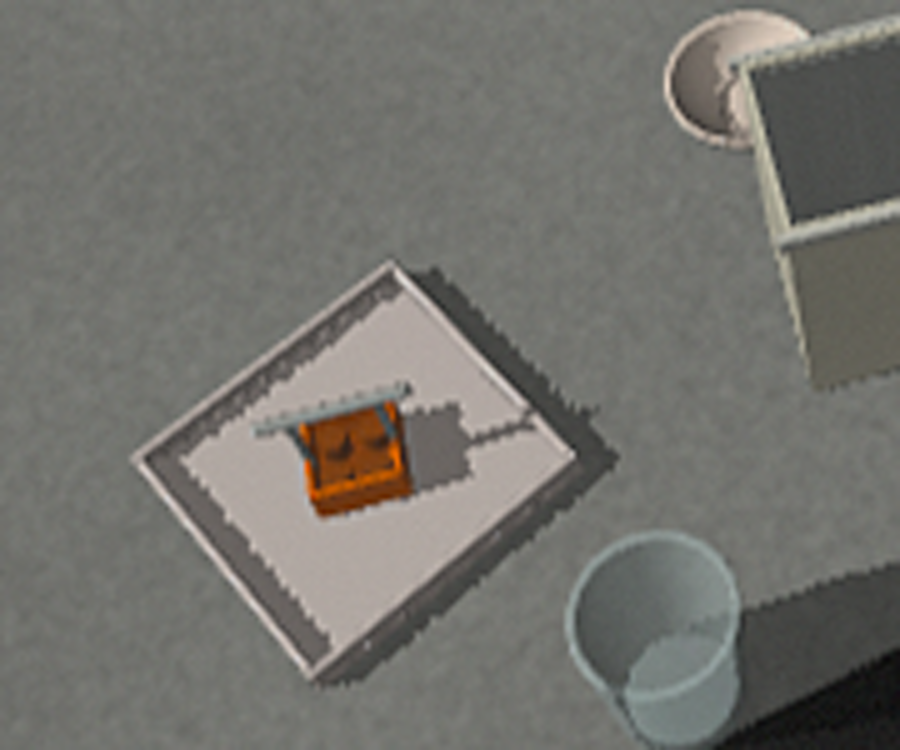

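Emit:
play_rows(
  deltas=[
    [-0.009,0.03,0,0,0.002,0.01],
    [-0.02,0.07,0,0,0.004,0.02],
    [-0.029,0.1,-0.01,0,0.006,0.028],
    [-0.031,0.11,-0.04,0.001,0.008,0.028],
    [-0.031,0.11,-0.075,0.001,0.008,0.028],
    [-0.031,0.11,-0.105,0.001,0.008,0.028],
    [-0.031,0.11,-0.13,0.001,0.008,0.028],
    [-0.031,0.11,-0.145,0.001,0.008,0.028],
  ],
)

```text
time_s: 26.1
ee_pos: [0.3208, 0.2617, 0.1815]
tool_rot: [[-0.226, 0.974, -0.003], [0.974, 0.226, 0.004], [0.005, -0.002, -1.0]]
ft_force: [0.7, 0.1, -1.6]
grip_width: 0.207
```

Emit:
play_rows(
  deltas=[
    [0,0,-0.004,0,0,0],
    [0,0,-0.004,0,0,0],
    [0,0,-0.004,0,0,0],
    [0,0,-0.004,0,0,0],
    [0,0,-0.004,0,0,0],
    [0,0,-0.004,0,0,0],
    [0,0,-0.004,0,0,0],
    [0,0,-0.004,0,0,0],
  ],
)

```text
time_s: 26.9
ee_pos: [0.3208, 0.2617, 0.1776]
tool_rot: [[-0.226, 0.974, -0.003], [0.974, 0.226, 0.004], [0.005, -0.002, -1.0]]
ft_force: [-0.0, 0.1, -1.5]
grip_width: 0.203
```

```bash
python3 - <<'E'
from h import *
s=get_state();R=s["tool_rot"];print(s["time_s"],s["ee_pos"],R[:,2],np.array([.323,.2564,.175])-s["ee_pos"],"dyaw",.22-np.arctan2(R[1,1],R[0,1]))
c=snap("wrist","w15");crop("w15",220,130,260,180,3,"w15c")
snap("scene","s15");crop("s15",280,80,160,130,5,"s15c")
E
```

```text
26.9 [0.3207585  0.26168535 0.17756346] [-0.00286176  0.00437254 -0.99998635] [ 0.0022415  -0.00528535 -0.00256346] dyaw -0.008272784909823777
```

View pics/w15c.png

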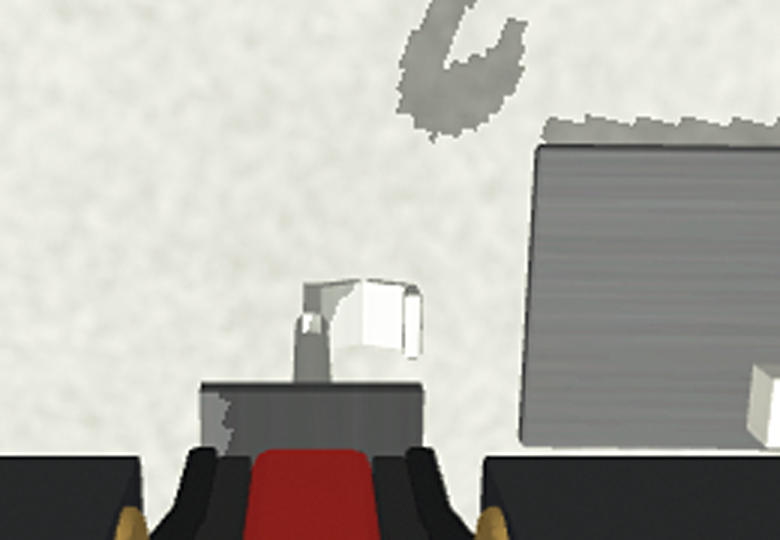

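View pics/s15c.png

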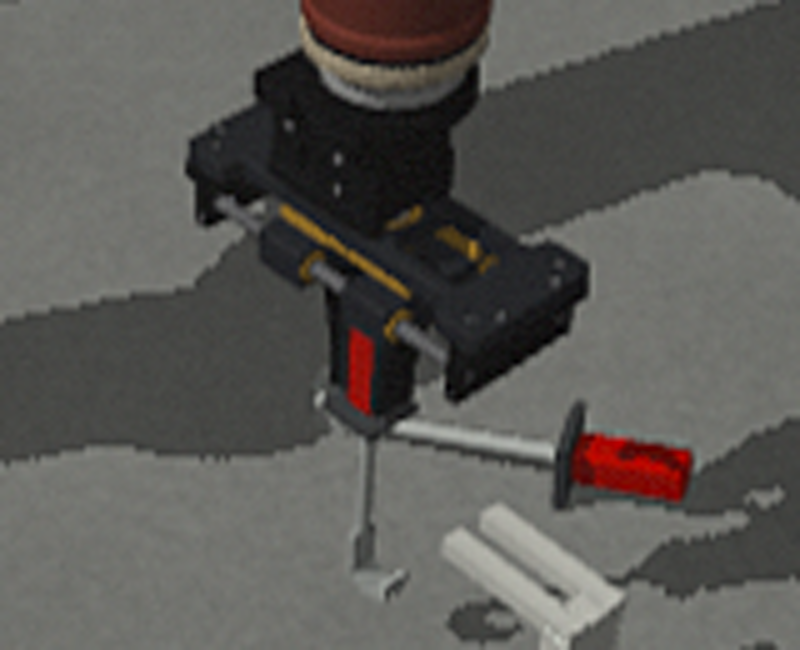

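Emit:
play_rows(
  deltas=[
    [0.0022,-0.0053,-0.0026,0,0,-0.004],
    [0.0022,-0.0053,-0.0026,0,0,-0.008],
    [0.012,-0.0031,-0.0026,0,0,-0.008],
    [0.027,0.0003,-0.0026,0,0,-0.008],
    [0.042,0.0036,-0.0026,0,0,-0.008],
    [0.052,0.0058,-0.0026,0,0,-0.008],
    [0.0559,0.0067,-0.0026,0,0,-0.008],
    [0.0559,0.0067,-0.0026,0,0,-0.008],
  ],
)

```text
time_s: 27.8
ee_pos: [0.3769, 0.2683, 0.1747]
tool_rot: [[-0.218, 0.976, -0.004], [0.976, 0.218, 0.004], [0.005, -0.003, -1.0]]
ft_force: [0.5, 0.7, 0.0]
grip_width: 0.204
```

```bash
python3 - <<'E'
from h import *
s=get_state();R=s["tool_rot"];print(s["time_s"],s["ee_pos"],R[:,2],np.array([.4206,.2782,.1627])-s["ee_pos"],"dyaw",.22-np.arctan2(R[1,1],R[0,1]))
c=snap("wrist","w16");crop("w16",220,130,260,180,3,"w16c")
snap("scene","s16");crop("s16",300,100,130,130,6,"s16c")
E
```

```text
27.8 [0.37691917 0.26834455 0.1747012 ] [-0.00354284  0.00409643 -0.99998533] [ 0.04368083  0.00985545 -0.0120012 ] dyaw 7.965713839105937e-05
```

View pics/w16c.png

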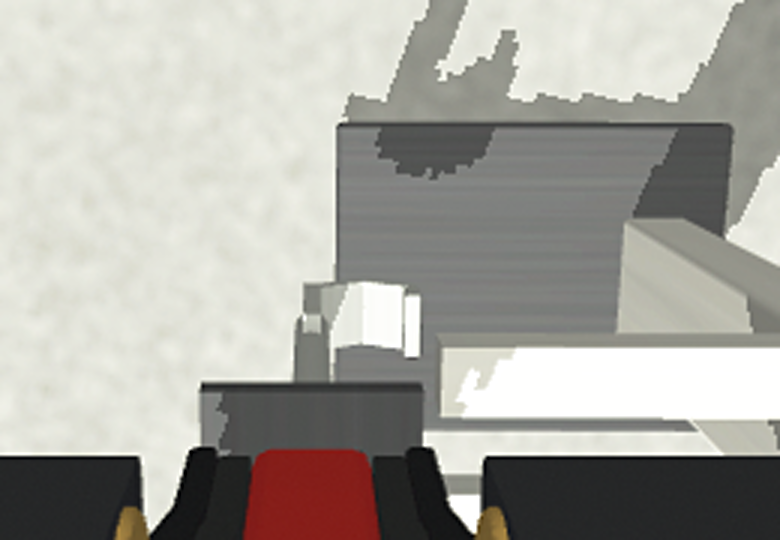

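View pics/s16c.png

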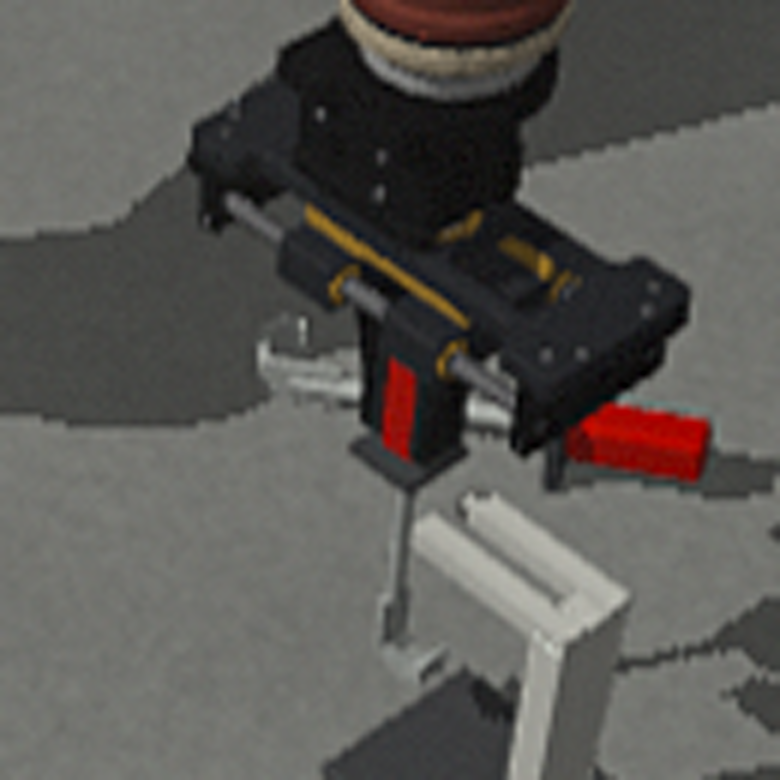

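```bash
python3 - <<'E'
from h import *
w=load("w16");T=np.array([.3769,.2683,0])
x=np.array([.976,.218,0]);y=np.array([-.218,.976,0])
for p in [T+[0,0,.15],T+x*.027+[0,0,.15]]:
    u,v=proj(w,p);print(u,v,"crop",(u-220)*3,(v-130)*3)
for r in (418,475):
    q=onz(w,220+450/3,130+r/3,.15);d=q-T;print(r,d@x,d@y)
# shaft lateral low down: shaft px crop (312,370), collar corner
u,v=proj(w,T+[0,0,.07]);print("shaft@.07",(u-220)*3,(v-130)*3)
for a in (-17,17):
  u,v=proj(w,T+x*a/1000+y*.017+[0,0,.1747-.0077]);print("collar corner",(u-220)*3,(v-130)*3)
# hook tip top corners
V=T+x*.013+[0,0,.1747-.1242]
for b in (8,-8):
  u,v=proj(w,V+x*.0135+y*b/1000+[0,0,.0105]);print("tip",(u-220)*3,(v-130)*3)
E
```

```text
326.5899124521997 281.71643369555807 crop 319.76973735659914 455.1493010866742
379.66565037005483 281.8051013933687 crop 478.9969511101645 455.41530418010615
418 0.021878656424267603 0.00666714282793357
475 0.022196623416535007 -0.003548883336776841
shaft@.07 317.81666700078483 336.7485620477052
collar corner 208.92152728786857 388.5091680612197
collar corner 432.6243856939382 388.86099434968327
tip 427.7468664259234 295.39235061939576
tip 426.02262296699695 359.3551106773167
```

Emit:
play_rows(
  deltas=[
    [0.0002,-0.0008,0,0,0,0],
    [0.006,0.0005,0,0,0,0],
    [0.014,0.0023,0,0,0,0],
    [0.023,0.0043,0,0,0,0],
    [0.032,0.0063,0,0,0,0],
    [0.04,0.0081,0,0,0,0],
    [0.0447,0.0091,0,0,0,0],
    [0.0447,0.0091,0,0,0,0],
  ],
)

```text
time_s: 28.7
ee_pos: [0.4216, 0.2774, 0.1745]
tool_rot: [[-0.218, 0.976, -0.004], [0.976, 0.218, 0.004], [0.005, -0.003, -1.0]]
ft_force: [-0.0, -0.1, -0.8]
grip_width: 0.203
```

```bash
python3 - <<'E'
from h import *
s=get_state();R=s["tool_rot"];print(s["time_s"],s["ee_pos"],s["ft_force"])
c=snap("wrist","w17");crop("w17",220,130,260,180,3,"w17c")
snap("scene","s17");crop("s17",320,120,110,120,6,"s17c")
E
```

```text
28.7 [0.42156837 0.2774014  0.17452794] [-0.00743867 -0.1214558  -0.79370346]
```

View pics/w17c.png

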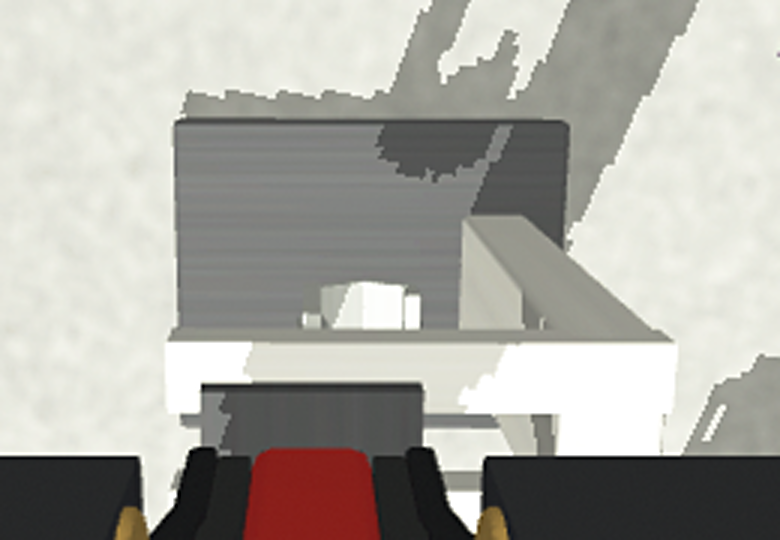

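View pics/s17c.png

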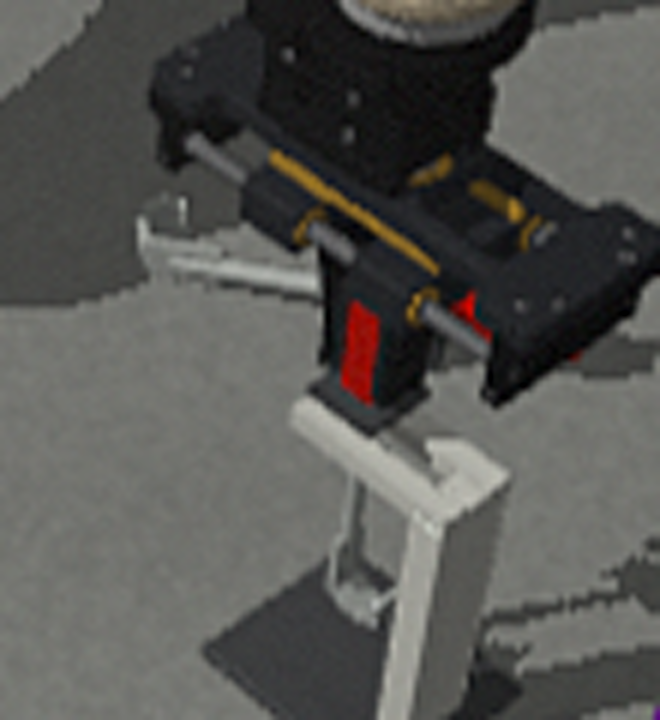

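In the slot. Lower until contact (about 12 mm).

Emit:
play_rows(
  deltas=[
    [0,0,-0.003,0,0,0],
    [0,0,-0.006,0,0,0],
    [0,0,-0.008,0,0,0],
    [0,0,-0.01,0,0,0],
    [0,0,-0.011,0,0,0],
    [0,0,-0.012,0,0,0],
    [0,0,-0.012,0,0,0],
    [0,0,-0.012,0,0,0],
  ],
)

```text
time_s: 29.6
ee_pos: [0.4208, 0.2773, 0.1628]
tool_rot: [[-0.218, 0.976, -0.004], [0.976, 0.218, 0.004], [0.005, -0.003, -1.0]]
ft_force: [-1.3, -0.6, 2.3]
grip_width: 0.206
```

Force reversed (contact). Release gently; hold then rise.

Emit:
play_rows(
  deltas=[
    [0,0,0,0,0,0],
    [0,0,0,0,0,0],
    [0,0,0,0,0,0],
    [0,0,0,0,0,0],
    [0,0,0,0,0,0],
    [0,0,0,0,0,0],
    [0,0,0,0,0,0],
    [0,0,0,0,0,0],
  ],
  claw=0.06,
)

```text
time_s: 30.4
ee_pos: [0.4208, 0.2774, 0.1628]
tool_rot: [[-0.218, 0.976, -0.004], [0.976, 0.218, 0.004], [0.005, -0.003, -1.0]]
ft_force: [-0.5, -0.5, 1.7]
grip_width: 0.68
```

Emit:
play_rows(
  deltas=[
    [0,0,0.005,0,0,0],
    [0,0,0.015,0,0,0],
    [0,0,0.03,0,0,0],
    [0,0,0.05,0,0,0],
    [0,0,0.08,0,0,0],
    [0,0,0.11,0,0,0],
    [0.004,-0.018,0.13,0,0,0],
    [0.012,-0.053,0.137,0,0,0],
  ],
)

```text
time_s: 31.2
ee_pos: [0.4339, 0.2257, 0.3046]
tool_rot: [[-0.222, 0.975, 0.002], [0.975, 0.222, 0.007], [0.006, 0.003, -1.0]]
ft_force: [0.8, -0.6, 0.2]
grip_width: 0.686
```

```bash
python3 - <<'E'
from h import *
s=get_state();print(s["time_s"],s["ee_pos"],s["ft_force"],s["grip_width"])
snap("wrist","w18");crop("w18",200,60,260,220,3,"w18c")
snap("scene","s18");snap("top","t18")
E
```

```text
31.2 [0.4338851  0.2256873  0.30458995] [ 0.76274022 -0.6163758   0.20238633] 0.6859709490521598
```

View pics/w18c.png

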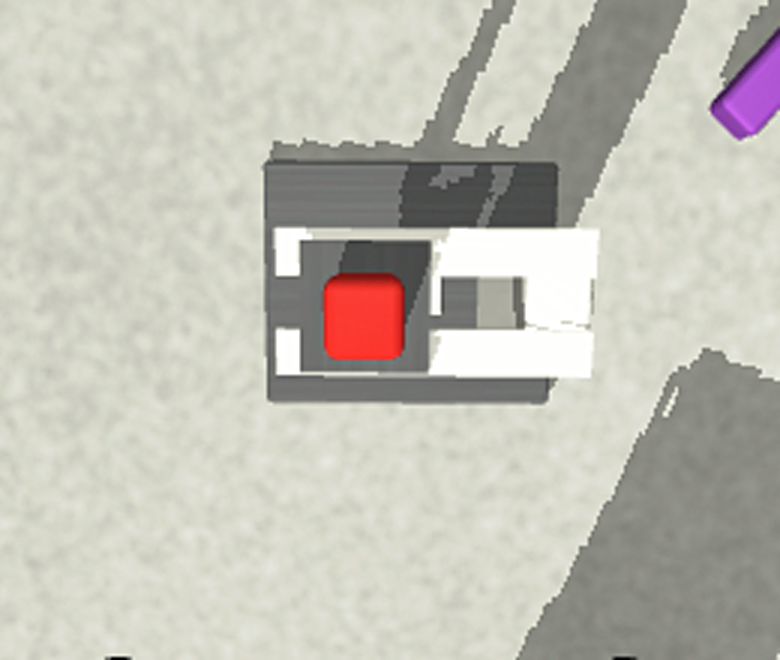

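View pics/s18.png

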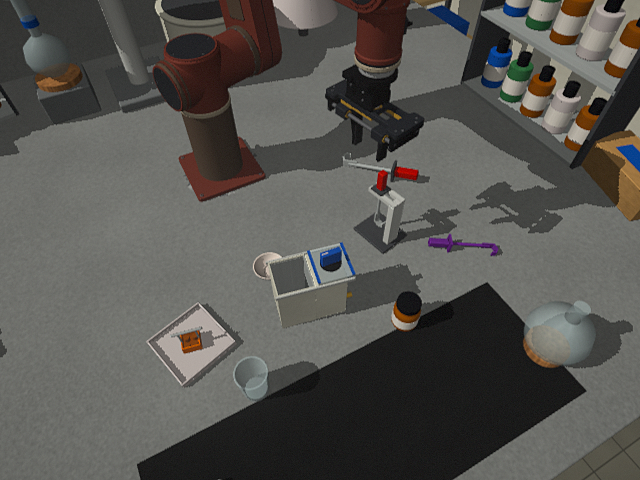

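View pics/t18.png

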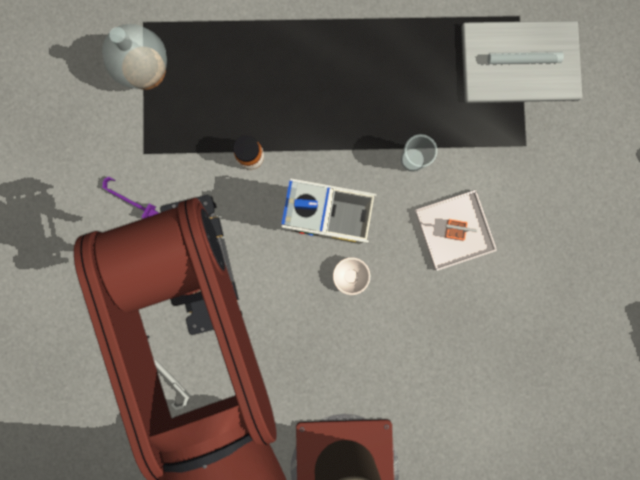

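Emit:
play_rows(
  deltas=[
    [0,0,0,0,0,0],
    [0,0,0,0,0,0],
    [0,0,0,0,0,0],
    [0,0,0,0,0,0],
    [0,0,0,0,0,0],
    [0,0,0,0,0,0],
    [0,0,0,0,0,0],
    [0,0,0,0,0,0],
  ],
)

```text
time_s: 32.15
ee_pos: [0.4339, 0.2234, 0.3022]
tool_rot: [[-0.216, 0.976, -0.001], [0.976, 0.216, 0.005], [0.005, 0.0, -1.0]]
ft_force: [0.2, -0.2, -0.1]
grip_width: 0.691
```

```bash
python3 - <<'E'
from h import *
from workcell import close_job
c=snap("top","t19");im=c["pixels"].astype(int)
M=((im[...,0]>130)&(im[...,1]<110)&(im[...,2]<70)).astype(np.uint8);M[:190]=0;M[270:]=0;M[:,:420]=0;M[:,495:]=0
v,u=np.nonzero(M);print("basket",len(u),onz(c,u.mean(),v.mean(),.02),"tray .505 -.256")
b=((im[...,2]>130)&(im[...,0]<70)).astype(np.uint8);b[:170]=0;b[250:]=0;b[:,:270]=0;b[:,380:]=0
v,u=np.nonzero(b);print("cover blue centre",onz(c,u.mean(),v.mean(),.155))
w=load("w18");h=onz(w,200+365/3,60+317/3,.205);print("handle",h)
print(close_job())
E
```

```text
basket 1 [ 0.51728034 -0.27332485  0.02      ] tray .505 -.256
cover blue centre [0.55297367 0.08282983 0.155     ]
handle [0.41965177 0.27735952 0.205     ]
the job is handed in; nothing more can be done
None
```

The job is handed in at about 32 s of the 72 s allowed. I turned the blue knob clockwise to run the cover open, then took the small red rod from the fork and hooked the basket out of the cell. I set it down in the tray, unhooked, and hung the rod back in its fork.

**What the last checks showed:**
- **Cover:** the knob disc had moved 79.8 mm along the bath right after the turn, against 72 mm needed. The final top view still shows the cover over the pump housing.
- **Basket:** it was lowered over the tray's centre, and the last scene and top views show it upright near the middle of the tray.
- **Rod:** the handle measured (0.4197, 0.2774) m, about 1 mm from the fork's place, with the collar flat on the prongs. I judged upright by eye from the wrist picture.
- **Bystanders and robot:** the jar, beaker and dish look unmoved. The gripper was clear of everything, with the wrist force near zero.

**Checks that failed or disagreed:**
- My final colour mask for the basket caught a single pixel, so its position, about 12 mm and 17 mm off the tray's centre in x and y, means nothing. The basket's place rests on the pictures and the set-down position.
- My final check of the cover by its blue parts included the knob and end strips together, so it only roughly confirms the cover is open.
- Triangulating the carry bar from the wrist and top views gave a height of 81 to 89 mm, against 67 mm in the text. The two views lie too close together to fix height well. Two wrist views agreed with 67 mm, and the hooking worked at that height.

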